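# Load the inspection stage with slide carriers

## Task

Draw the inspection station's sliding stage fully out to its loading stop by its knob, then slide every slide carrier lying on the bench (there are three or four) into a slot of the stage, each in a slot of its own and fully home against the back stop. Then run the loaded stage all the way in under the camera head to its end stop and press the capture button on the controller. Do not bump the camera head, and leave the other things on the bench where they are.

Things in the scene. Friction and masses are not known exactly. Their poses are not given: they have to be found in the camera images.
- station: the inspection station: a white base 480 mm long (its y) by 85 mm, fixed to the table, with a black sliding stage on top. Origin on the table under the base's centre; x points away from the robot, y along the stage's travel towards the camera head; the base is 24 mm high with its rails. A white column stands at x +115 mm, y +140 mm (50 mm square, 220 mm high).
- head: the camera head, a fixed overhang on the column; same origin as the station. Its brass lens, 24 mm across, is centred at x -5, y +140 mm, underside 76 mm above the table; the arm above it (z 160 to 200 mm, 50 mm wide) reaches x -20 mm; camera box on top to z 250 mm. The loaded stage passes under it; the knob does not.
- stage (a joint): travel of the black sliding stage along the station's +y, m: 0 = fully drawn out at the loading stop, away from the camera head; 0.14 = end stop, slots under the camera head. Stiff (about 2.5 N), stays where it is left.
- knob_top (a point): top centre, 92 mm above the table, of the aluminium knob standing on the stage's end away from the camera head: 22 mm across for its top 30 mm, a 12 mm stem below. The stage around it is 34 mm high, the slots' lips next to it (from 18 mm beside its axis) 54 mm, so stay above that. Moves with the stage.
- capture (a joint): travel of the capture button, m: 0 = up, 0.006 = fully down (4 N); springs back
- capture_top (a point): top centre of the grey capture button, 28 mm across, on top of the white controller box (100 x 100 mm, 58 mm high), pressed straight down
- slot0 (a point): slot 0 of the stage (nearest the knob): origin on its floor at the centre of its mouth, 34 mm above the table; it runs level along +x (away from the robot), y across, z up. 42.5 mm wide, 14.5 high, 56 deep to a back stop, held down only by lips reaching 3.5 mm in over its long sides; mouth flared for 8 mm in front. Slots are 68 mm apart. Moves with the stage.
- slot1 (a point): slot 1 of the stage (second from the knob): origin on its floor at the centre of its mouth, 34 mm above the table; it runs level along +x (away from the robot), y across, z up. 42.5 mm wide, 14.5 high, 56 deep to a back stop, held down only by lips reaching 3.5 mm in over its long sides; mouth flared for 8 mm in front. Slots are 68 mm apart. Moves with the stage.
- slot2 (a point): slot 2 of the stage (third from the knob): origin on its floor at the centre of its mouth, 34 mm above the table; it runs level along +x (away from the robot), y across, z up. 42.5 mm wide, 14.5 high, 56 deep to a back stop, held down only by lips reaching 3.5 mm in over its long sides; mouth flared for 8 mm in front. Slots are 68 mm apart. Moves with the stage.
- slot3 (a point): slot 3 of the stage (nearest the camera head): origin on its floor at the centre of its mouth, 34 mm above the table; it runs level along +x (away from the robot), y across, z up. 42.5 mm wide, 14.5 high, 56 deep to a back stop, held down only by lips reaching 3.5 mm in over its long sides; mouth flared for 8 mm in front. Slots are 68 mm apart. Moves with the stage.
- carrier0: a slide carrier: flat aluminium frame with a glass pane in it, 90 mm long (x) x 40 mm wide (y) x 12 mm thick, 70 g, all alike and the same both ways round. Origin at the centre of its underside. May be absent. Fully home in a slot, 34 mm of it sticks out of the mouth, its centre 11 mm inside the mouth.
- carrier1: a slide carrier: flat aluminium frame with a glass pane in it, 90 mm long (x) x 40 mm wide (y) x 12 mm thick, 70 g, all alike and the same both ways round. Origin at the centre of its underside. May be absent. Fully home in a slot, 34 mm of it sticks out of the mouth, its centre 11 mm inside the mouth.
- carrier2: a slide carrier: flat aluminium frame with a glass pane in it, 90 mm long (x) x 40 mm wide (y) x 12 mm thick, 70 g, all alike and the same both ways round. Origin at the centre of its underside. May be absent. Fully home in a slot, 34 mm of it sticks out of the mouth, its centre 11 mm inside the mouth.
- carrier3: a slide carrier: flat aluminium frame with a glass pane in it, 90 mm long (x) x 40 mm wide (y) x 12 mm thick, 70 g, all alike and the same both ways round. Origin at the centre of its underside. May be absent. Fully home in a slot, 34 mm of it sticks out of the mouth, its centre 11 mm inside the mouth.
- lens_cap: not part of the job: round black lens cap, 38 mm across, 14 mm high; origin at the centre of its underside
- clamp_plate: not part of the job: small steel clamp plate 30 x 22 x 8 mm with a dark stud on top, 20 mm high in all; origin at the centre of its underside
- rinse_bottle: not part of the job: white bottle, 60 mm across, 150 mm tall; origin at the centre of its underside
- petri_dish: not part of the job: shallow glass dish, 90 mm across, 18 mm high; origin at the centre of its underside
- objective_tub: not part of the job: clear plastic tub, 44 mm across, 60 mm tall; origin at the centre of its underside
- mouse: not part of the job: black computer mouse, round, 62 mm across, 34 mm high; origin at the centre of its underside
- spare_ring: not part of the job: aluminium ring, 44 mm outside, 28 mm inside, 12 mm high; origin at the centre of its underside
Things that resemble listed ones, but are neither listed nor needed, are in the scene too. What is shaped like the carrier3 but turquoise is not meant. What is shaped like the part that bears capture but pink is not meant.

How it is judged (in metres and radians):
On the way, in this order (a step that is already met when the one before it is completed fails the run):
1. the stage is drawn fully out to its loading stop (value of joint stage below 0.008 m), for 0.1 s.
2. every carrier is fully home in a slot (((x of carrier0 in the frame of slot0 between 0.006 and 0.015 m and y of carrier0 in the frame of slot0 between -0.006 and 0.006 m and z of carrier0 in the frame of slot0 between -0.004 and 0.018 m and angle between the x axis of carrier0 and the x axis of slot0, either way round below 0.1 rad) or (x of carrier0 in the frame of slot1 between 0.006 and 0.015 m and y of carrier0 in the frame of slot1 between -0.006 and 0.006 m and z of carrier0 in the frame of slot1 between -0.004 and 0.018 m and angle between the x axis of carrier0 and the x axis of slot1, either way round below 0.1 rad) or (x of carrier0 in the frame of slot2 between 0.006 and 0.015 m and y of carrier0 in the frame of slot2 between -0.006 and 0.006 m and z of carrier0 in the frame of slot2 between -0.004 and 0.018 m and angle between the x axis of carrier0 and the x axis of slot2, either way round below 0.1 rad) or (x of carrier0 in the frame of slot3 between 0.006 and 0.015 m and y of carrier0 in the frame of slot3 between -0.006 and 0.006 m and z of carrier0 in the frame of slot3 between -0.004 and 0.018 m and angle between the x axis of carrier0 and the x axis of slot3, either way round below 0.1 rad)) and ((x of carrier1 in the frame of slot0 between 0.006 and 0.015 m and y of carrier1 in the frame of slot0 between -0.006 and 0.006 m and z of carrier1 in the frame of slot0 between -0.004 and 0.018 m and angle between the x axis of carrier1 and the x axis of slot0, either way round below 0.1 rad) or (x of carrier1 in the frame of slot1 between 0.006 and 0.015 m and y of carrier1 in the frame of slot1 between -0.006 and 0.006 m and z of carrier1 in the frame of slot1 between -0.004 and 0.018 m and angle between the x axis of carrier1 and the x axis of slot1, either way round below 0.1 rad) or (x of carrier1 in the frame of slot2 between 0.006 and 0.015 m and y of carrier1 in the frame of slot2 between -0.006 and 0.006 m and z of carrier1 in the frame of slot2 between -0.004 and 0.018 m and angle between the x axis of carrier1 and the x axis of slot2, either way round below 0.1 rad) or (x of carrier1 in the frame of slot3 between 0.006 and 0.015 m and y of carrier1 in the frame of slot3 between -0.006 and 0.006 m and z of carrier1 in the frame of slot3 between -0.004 and 0.018 m and angle between the x axis of carrier1 and the x axis of slot3, either way round below 0.1 rad)) and ((x of carrier2 in the frame of slot0 between 0.006 and 0.015 m and y of carrier2 in the frame of slot0 between -0.006 and 0.006 m and z of carrier2 in the frame of slot0 between -0.004 and 0.018 m and angle between the x axis of carrier2 and the x axis of slot0, either way round below 0.1 rad) or (x of carrier2 in the frame of slot1 between 0.006 and 0.015 m and y of carrier2 in the frame of slot1 between -0.006 and 0.006 m and z of carrier2 in the frame of slot1 between -0.004 and 0.018 m and angle between the x axis of carrier2 and the x axis of slot1, either way round below 0.1 rad) or (x of carrier2 in the frame of slot2 between 0.006 and 0.015 m and y of carrier2 in the frame of slot2 between -0.006 and 0.006 m and z of carrier2 in the frame of slot2 between -0.004 and 0.018 m and angle between the x axis of carrier2 and the x axis of slot2, either way round below 0.1 rad) or (x of carrier2 in the frame of slot3 between 0.006 and 0.015 m and y of carrier2 in the frame of slot3 between -0.006 and 0.006 m and z of carrier2 in the frame of slot3 between -0.004 and 0.018 m and angle between the x axis of carrier2 and the x axis of slot3, either way round below 0.1 rad)) and ((x of carrier3 in the frame of slot0 between 0.006 and 0.015 m and y of carrier3 in the frame of slot0 between -0.006 and 0.006 m and z of carrier3 in the frame of slot0 between -0.004 and 0.018 m and angle between the x axis of carrier3 and the x axis of slot0, either way round below 0.1 rad) or (x of carrier3 in the frame of slot1 between 0.006 and 0.015 m and y of carrier3 in the frame of slot1 between -0.006 and 0.006 m and z of carrier3 in the frame of slot1 between -0.004 and 0.018 m and angle between the x axis of carrier3 and the x axis of slot1, either way round below 0.1 rad) or (x of carrier3 in the frame of slot2 between 0.006 and 0.015 m and y of carrier3 in the frame of slot2 between -0.006 and 0.006 m and z of carrier3 in the frame of slot2 between -0.004 and 0.018 m and angle between the x axis of carrier3 and the x axis of slot2, either way round below 0.1 rad) or (x of carrier3 in the frame of slot3 between 0.006 and 0.015 m and y of carrier3 in the frame of slot3 between -0.006 and 0.006 m and z of carrier3 in the frame of slot3 between -0.004 and 0.018 m and angle between the x axis of carrier3 and the x axis of slot3, either way round below 0.1 rad))), for 0.2 s.
3. the stage is run in to its end stop under the camera head (value of joint stage above 0.132 m), for 0.1 s.
4. the capture button is pressed, with the stage at its end stop (value of joint capture above 0.004 m and value of joint stage above 0.13 m), for 0.05 s.
At the end, for the whole second after the job is handed in: Every carrier present lies in a slot of the stage, within 5 mm of its back stop and straight in the slot, at rest; the stage stands within 10 mm of its end stop under the camera head; the capture button has been pressed with the stage there and is up again (all of step 2 and value of joint stage above 0.13 m and value of joint capture below 0.002 m and linear speed of each of carrier0, carrier1, carrier2, carrier3 below 0.02 m/s); the robot touches nothing.
It fails at once if the camera head is struck (more than 10 N) (contact force between anything else and head above 10 N).
It fails at once if one of the other things is moved more than 6 cm or tipped over (distance of any of lens_cap, clamp_plate, rinse_bottle, petri_dish, objective_tub, mouse, spare_ring from where it was at the start of the episode above 0.06 m or angle between any of rinse_bottle, objective_tub's own z axis and vertical above 0.9 rad).
Of carrier0, carrier1, carrier2, carrier3 only 3 to 4 are there at a start; the rules pass over those that are not, and their reading is None.
At some moment in a run one of carrier0, carrier1, carrier2, carrier3 may be knocked a few centimetres aside while the robot is not near it.
Once in a run the grip may slacken for a moment while it holds something.
It also fails if it takes over 210 s, if anything falls off the work surface, if the arm or the gripper's body presses on something with over 40 N, if the wrist force passes 120 N, or if a joint passes its speed limit or range.

## Robot

A 7-joint arm with a two-finger parallel gripper is mounted at the origin on the work surface. World frame = base frame: x ahead of the robot, y to its left, z up, the work surface at z = 0. Lengths are in mm, angles in rad, forces in N, time in s.
With the tool pointing down it reaches from about 350 to 900 mm from the base axis. Payload 19.9 kg.
Tool frame: the origin (TCP) lies midway between the tips of the shut fingers; the grasp point (between the pads) lies manip.pinch_z behind it (manip.pinch_z is the distance from the TCP to the grasp point, in mm); x points along the fingers, z is the direction in which the jaws open and shut, and the axes are right-handed (so a half turn about x gives the same grasp; the last joint's range is limited). The gripper opens to 94 mm and grips with 3 to 60 N. Pads are 16 mm wide; open, the fingers measure 119 mm over their backs; the gripper's body (75 mm by 177 mm) begins 78 mm behind the grasp point.
Start: joints at [1.062, 0.417, -0.01, 1.614, 0.005, 1.111, -0.053], TCP at [281.26, -558.114, 205.425] pointing down, gripper open.
Joint ranges: [-2.81, 2.81], [-0.39, 2.02], [-1.27, 1.25], [0.06, 2.57], [-1.19, 4.33], [0.19, 2], [-2.82, 2.82]. Speed limits (rad/s): [1.89, 1.89, 2.39, 2.39, 3.01, 3.01, 3.01].

## Interface

Orientations are given as a 3x3 rotation matrix whose columns are the frame's x, y, z axes.
In Python, from workcell import manip, optics gives the robot as it stands.
- The arm moves only by the tool apply_moves, never from a script. Its argument "targets" is text: rows parted by semicolons, each of 7 numbers parted by spaces: the closure, from -1 (fully open) to 1 (shut), so that 0 is half open, then the shift along the tool's x, y, z in mm, then the turn, a rotation vector about the tool's x, y, z in degrees. A call has 1 to 8 rows; each row is the pose to reach, as a shift and turn from the pose commanded when the call began, along the tool's axes at that moment; what a row does not reach only later rows make up. A row lasts 1/10 s, in which the tool goes at most 50 mm and 8.59 degrees, less where a joint would pass 70% of its speed; a pose out of reach is approached as far as the arm can. A call with a gripper value outside its range is refused whole. The fingers move at their own pace and stop on an object; the grip force is fixed at half the most. Time passes only in rows, so rows that repeat a pose let the fingers close. It gives the time, the measured TCP pose, the force and the opening at its end, in the units of the state.
- manip.read_state(): the state, without advancing time (a new reading comes with each control period).
- optics.snapshot(name): name is "side" or "top"; returns a dict with "image" (400x640x3 uint8, red, green, blue), "vfov" (degrees; the focal length in pixels is half the picture's height over the tangent of half this angle, whatever the lens; pixels are square), "cx", "cy" (the principal point, pixels), "distortion" ([k1, k2, p1, p2, k3] as OpenCV has them; the pictures are not rectified), "rvec" (rotation vector, rad) and "tvec" (3), from world to camera coordinates, as OpenCV has them. Camera axes: x right, y down, z forward; pixel columns grow to the right and rows downward; lengths in mm; the calibration is good to about 2 mm. A picture is of the moment at which its call begins. There is no depth.
- manip.close_job(): hands the job in, once; it reports no verdict.
The state is a dict: "clock": time; "qpos": joint angles; "joint_velocities": joint speeds; "effort": joint torques, N m; "tcp_pos": TCP position; "tcp_rot": TCP orientation; "wrist_force": force on the tool from outside, world axes, zero at the start; "wrist_torque": the same for the moment, N m; "opening": opening from 0.0 (shut) to 1.0 (fully open).
Only numpy, scipy, OpenCV 4.12 (cv2) and the standard library are available. Lean on these libraries where they do the work, as an engineer would, in place of code of your own. Each camera call takes 0.05 s, during which the arm holds its last target.

## Working session

There is one attempt and no reset: what is moved stays moved. The work goes in short steps, Python scripts to look and compute and a tool call to move; the robot and the scene stay as the last step left them, time stands still between calls to the robot, and variables do not carry over. Pictures are saved under pics/ and viewed, and the job is handed in when it is done.

Besides the shell and the picture viewer there is one more tool, called after "Request:" in YAML: its name, and indented under it one key for each argument. apply_moves: Moves the arm, as the interface text tells. Its arguments: {"type":"object","properties":{"targets":{"type":"string"}},"required":["targets"]}

```bash
ls; mkdir -p pics
cat > h.py <<'E'
import numpy as np, cv2, os
from workcell import manip, optics
def snap(n,fn=None):
    s=optics.snapshot(n)
    if fn: cv2.imwrite('pics/'+fn,cv2.cvtColor(s['image'],cv2.COLOR_RGB2BGR))
    return s
def KD(s):
    f=200/np.tan(np.radians(s['vfov'])/2)
    return np.array([[f,0,s['cx']],[0,f,s['cy']],[0,0,1.]]),np.array(s['distortion'],float)
def px2w(s,uv,z):
    K,D=KD(s); uv=np.array(uv,float).reshape(-1,1,2)
    n=cv2.undistortPoints(uv,K,D).reshape(-1,2)
    R=cv2.Rodrigues(np.array(s['rvec'],float))[0]; t=np.array(s['tvec'],float).ravel()
    C=-R.T@t; d=np.c_[n,np.ones(len(n))]@R
    k=(z-C[2])/d[:,2]; return C+d*k[:,None]
def w2px(s,P):
    K,D=KD(s)
    return cv2.projectPoints(np.array(P,float).reshape(-1,3),np.array(s['rvec'],float),np.array(s['tvec'],float),K,D)[0].reshape(-1,2)
def st():
    s=manip.read_state(); print('t',s['clock'],'tcp',np.round(s['tcp_pos'],1),'F',np.round(s['wrist_force'],1),'op',round(s['opening'],3)); return s
E
python3 - <<'E'
from h import *
print(manip.pinch_z); s=st(); print(np.round(s['tcp_rot'],3))
for n in('top','side'):
    a=snap(n,n+'0.png'); print(a['vfov'],a['tvec'],a['rvec'])
E
```

```text
pics
18.8
t 0.0 tcp [ 281.1 -557.8  204.8] F [-1.1  1.   0.1] op 0.997
[[-0.001  0.893  0.45 ]
 [ 0.001  0.45  -0.893]
 [-1.    -0.    -0.001]]
53.91408461456863 [ -23.60133254  564.09649146 1231.6344969 ] [ 2.190441   -2.16001456  0.12574294]
42.14876244607899 [ 346.09312927  347.07445879 1499.52794637] [ 1.07942627 -2.37929994  1.07044978]
```

View pics/top0.png

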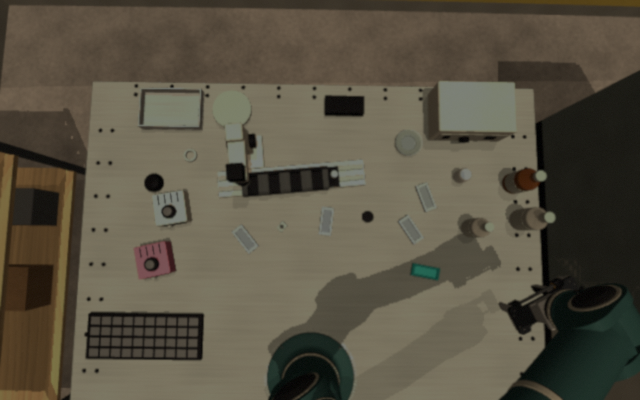

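View pics/side0.png

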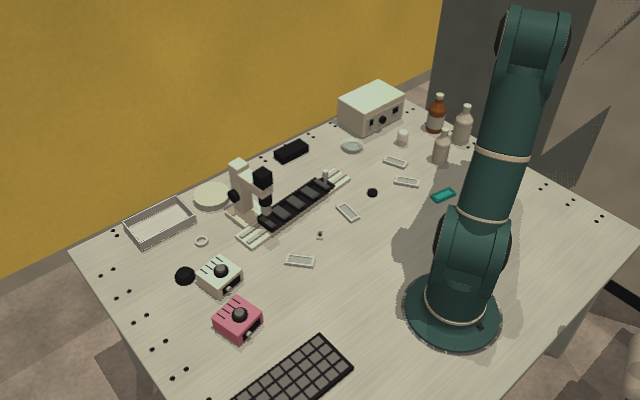

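Run:
```python
from h import *
a=snap('top')['image'][:,:,::-1]
c=cv2.resize(a[140:270,200:460],None,fx=3,fy=3,interpolation=cv2.INTER_CUBIC); cv2.imwrite('pics/c1.png',cv2.convertScaleAbs(c,alpha=1.5))
```

```text
(no output)
```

View pics/c1.png

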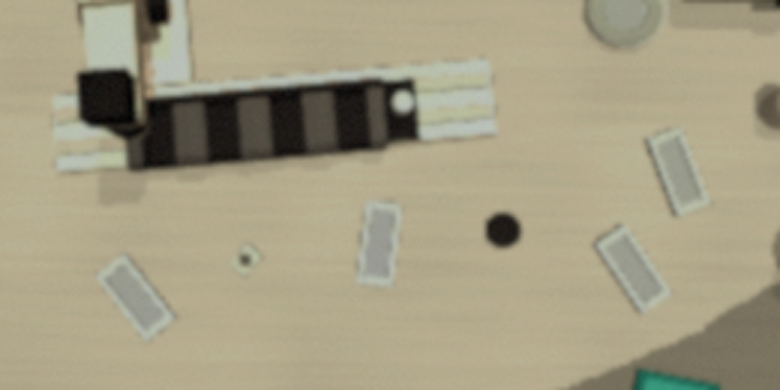

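```bash
cat > det.py <<'E'
from h import *
def carriers(s, exclude=True):
    im=cv2.cvtColor(s['image'],cv2.COLOR_RGB2BGR)
    hsv=cv2.cvtColor(im,cv2.COLOR_BGR2HSV)
    m=((hsv[:,:,1]<45)&(hsv[:,:,2]>95)).astype(np.uint8)*255
    m=cv2.morphologyEx(m,cv2.MORPH_CLOSE,np.ones((3,3)))
    out=[]
    for c in cv2.findContours(m,cv2.RETR_EXTERNAL,cv2.CHAIN_APPROX_NONE)[0]:
        A=cv2.contourArea(c)
        if not 200<A<600: continue
        h=px2w(s,c.reshape(-1,2)+0.0,12)[:,:2].astype(np.float32)
        (cx,cy),(w,hh),ang=cv2.minAreaRect(h)
        b=cv2.boxPoints(((cx,cy),(w,hh),ang)); e1,e2=b[1]-b[0],b[2]-b[1]
        L=e1 if np.linalg.norm(e1)>np.linalg.norm(e2) else e2
        out.append((c.reshape(-1,2).mean(0).round(),round(cx,1),round(cy,1),round(max(w,hh),1),round(min(w,hh),1),round(np.degrees(np.arctan2(L[1],L[0]))%180,1)))
    return out,m
if __name__=='__main__':
    s=snap('top'); o,m=carriers(s)
    for x in o: print(x)
    cv2.imwrite('pics/m.png',m)
    off=np.array([200,140])
    P=lambda l,z: px2w(s,[np.array(p)/3.+off-0.33 for p in l],z).round(1)
    print('base',P([(53,97),(490,60),(495,133),(58,172)],24))
    print('knob',P([(402,102)],92))
    print('slots',P([(155,135),(222,132),(288,129),(352,122)],54))
    print('cap pts',px2w(s,[(168,212),(152,265)],64).round(1))
E
python3 det.py
```

```text
(array([245., 239.]), 426.1, 214.9, 94.3, 44.5, np.float32(40.2))
(array([410., 229.]), 463.9, -319.2, 94.1, 44.5, np.float32(33.8))
(array([326., 221.]), 486.9, -46.0, 94.5, 44.0, np.float32(173.6))
(array([426., 196.]), 570.2, -371.2, 94.0, 42.0, np.float32(21.1))
(array([409., 142.]), 749.3, -319.2, 84.4, 83.5, np.float32(1.0))
base [[ 638.6  307.7   24. ]
 [ 686.5 -163.4   24. ]
 [ 606.7 -168.9   24. ]
 [ 557.6  299.2   24. ]]
knob [[628.  -64.5  92. ]]
slots [[595.1 192.1  54. ]
 [599.3 122.1  54. ]
 [603.6  52.9  54. ]
 [612.  -14.2  54. ]]
cap pts [[504.8 445.4  64. ]
 [342.3 485.9  64. ]]
```

View pics/m.png

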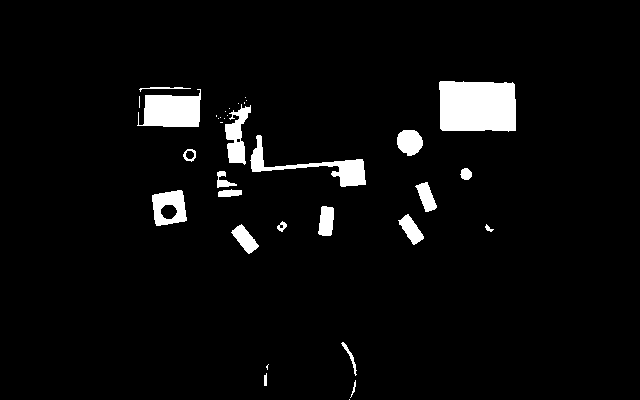

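```bash
cat >> h.py <<'E'
def rotdown(yawdeg):
    y=np.radians(yawdeg); z=np.array([np.cos(y),np.sin(y),0]); x=np.array([0,0,-1.]); return np.c_[x,np.cross(z,x),z]
def plan(p,yaw,quiet=False):
    s=manip.read_state(); R=np.array(s['tcp_rot']).reshape(3,3); p=np.array(p,float)
    d=R.T@(p-np.array(s['tcp_pos'])); rv=np.degrees(cv2.Rodrigues(R.T@rotdown(yaw))[0].ravel())
    print('tcp',np.round(s['tcp_pos'],1),'-> shift',d.round(1),'turn',rv.round(2),'rows>=',int(np.ceil(max(np.linalg.norm(d)/50,np.linalg.norm(rv)/8.59))),'op',round(s['opening'],3),'t',round(s['clock'],1),'F',np.round(s['wrist_force'],1))
def tri(s1,u1,s2,u2):
    P=[];N=[]
    for s,u in((s1,u1),(s2,u2)):
        K,D=KD(s); N.append(cv2.undistortPoints(np.array(u,float).reshape(1,1,2),K,D).reshape(2,1))
        P.append(np.c_[cv2.Rodrigues(np.array(s['rvec'],float))[0],np.array(s['tvec'],float).ravel()])
    X=cv2.triangulatePoints(P[0],P[1],N[0],N[1]).ravel(); return X[:3]/X[3]
E
python3 - <<'E'
from h import *
s=snap('side'); im=s['image'][:,:,::-1]
cv2.imwrite('pics/s1.png',cv2.convertScaleAbs(cv2.resize(im[130:260,190:450],None,fx=3,fy=3,interpolation=cv2.INTER_CUBIC),alpha=1.4))
t=snap('top'); im=t['image'][:,:,::-1]
cv2.imwrite('pics/t1.png',cv2.convertScaleAbs(cv2.resize(im[120:290,390:560],None,fx=3.5,fy=3.5,interpolation=cv2.INTER_CUBIC),alpha=1.4))
E
```

```text
(no output)
```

View pics/s1.png

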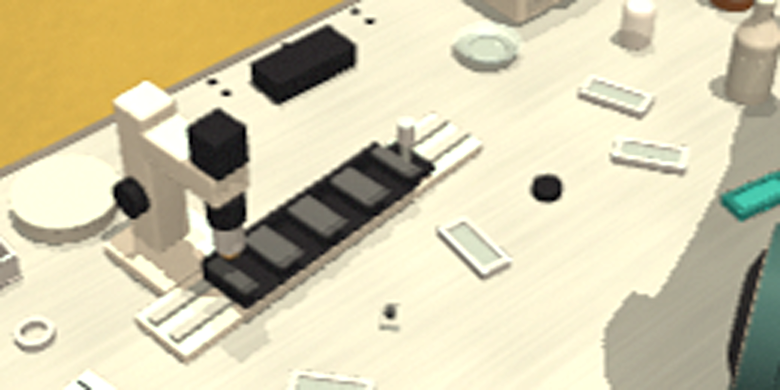

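View pics/t1.png

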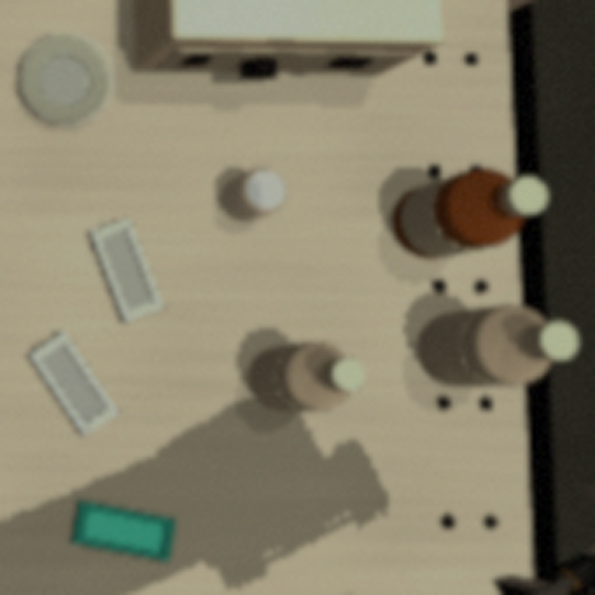

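Run:
```python
from h import *
t=snap('top'); s=snap('side')
print('bottle base',px2w(t,[(466,227)],0).round(), 'bottle top',px2w(t,[(489.5,227)],150).round())
print('others', px2w(t,[(513,183),(517,219)],0).round(),'tub',px2w(t,[(460,175)],0).round())
kt=np.array([402,101])/3+[200,140]-.33; ks=np.array([405,122])/3+[190,130]-.33
print('knob tri',tri(t,kt,s,ks).round(1), px2w(t,[kt],92).round(1))
plan([450,-250,300],-84)
```

```text
bottle base [[ 473. -505.    0.]] bottle top [[ 469. -515.  150.]]
others [[ 621. -667.    0.]
 [ 501. -675.    0.]] tub [[ 645. -489.    0.]]
knob tri [629.3 -64.9  88.8] [[629.  -64.5  92. ]]
tcp [ 281.2 -558.1  205.3] -> shift [ -94.6  289.3 -199.2] turn [ 2.075e+01 -1.000e-02  0.000e+00] rows>= 8 op 1.0 t 0.4 F [ 0.8 -0.4  0.1]
```

Request:
apply_moves:
  targets: "-1 -50 0 0 0 0 0; -1 -95 0 0 0 0 0; -1 -95 41 -28 3 0 0; -1 -95 82 -56 6 0 0; -1 -95 123 -84 9 0 0; -1 -95 164 -112 12 0 0; -1 -95 205 -140 15 0 0; -1 -95 246 -168 18 0 0"

```text
clock: 1.2
tcp_pos: [425.9, -295.5, 300.7]
tcp_rot: [[0.0, 0.989, 0.15], [-0.0, 0.15, -0.989], [-1.0, 0.0, 0.0]]
wrist_force: [1.8, -0.2, -0.2]
opening: 0.999
```

```bash
python3 -c "
from h import *
plan([629,-65,150],-84.1)"
```

```text
tcp [ 425.9 -295.5  300.7] -> shift [ 150.7  235.3 -197.6] turn [ 2.72  0.03 -0.02] rows>= 7 op 0.999 t 1.2 F [ 1.8 -0.2 -0.2]
```

Request:
apply_moves:
  targets: "-1 0 39 -33 2.7 0 0; -1 0 78 -66 2.7 0 0; -1 0 117 -99 2.7 0 0; -1 20 157 -132 2.7 0 0; -1 60 196 -165 2.7 0 0; -1 100 235 -197.6 2.7 0 0; -1 150 235 -197.6 2.7 0 0; -1 150 235 -197.6 2.7 0 0"

```text
clock: 2.0
tcp_pos: [627.2, -64.1, 147.0]
tcp_rot: [[-0.003, 0.994, 0.107], [0.001, 0.107, -0.994], [-1.0, -0.003, -0.001]]
wrist_force: [-0.1, -0.7, 0.4]
opening: 1.001
```

```bash
python3 -c "
from h import *
plan([629,-65,66],-84.1)
t=snap('top');s=snap('side')
im=lambda s,r: cv2.resize(s['image'][r[1]:r[3],r[0]:r[2],::-1],(390,260),interpolation=cv2.INTER_CUBIC)
cv2.imwrite('pics/a1.png',cv2.convertScaleAbs(np.hstack([im(t,(250,110,430,230)),im(s,(240,110,420,230))]),alpha=1.4))"
```

```text
tcp [627.2 -64.1 147. ] -> shift [81.   1.9  1.2] turn [ 0.27 -0.08  0.16] rows>= 2 op 1.001 t 2.0 F [-0.1 -0.7  0.4]
```

View pics/a1.png

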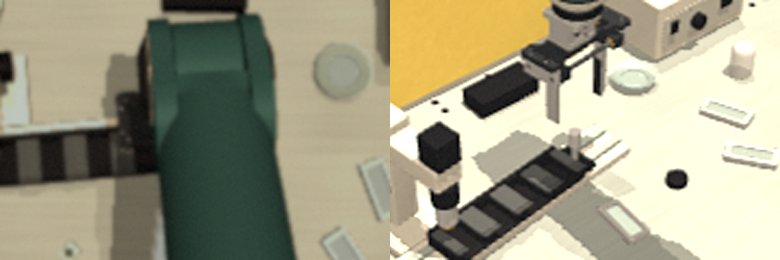

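Gripper straddles the knob (knob at right-panel ≈(575,140)). Lower to it.

Request:
apply_moves:
  targets: "-1 30 2 1 0.3 0 0; -1 60 2 1 0.3 0 0; -1 75 2 1 0.3 0 0; -1 81 2 1 0.3 0 0; -1 81 2 1 0.3 0 0"

```text
clock: 2.6
tcp_pos: [629.9, -67.5, 70.2]
tcp_rot: [[0.0, 0.995, 0.1], [-0.0, 0.1, -0.995], [-1.0, 0.0, 0.0]]
wrist_force: [0.0, 0.4, 0.3]
opening: 1.001
```

Request:
apply_moves:
  targets: "0 0 0 0 0 0 0; 1 0 0 0 0 0 0; 1 0 0 0 0 0 0; 1 0 0 0 0 0 0; 1 0 0 0 0 0 0; 1 0 0 0 0 0 0; 1 0 0 0 0 0 0; 1 0 0 0 0 0 0"

```text
clock: 3.4
tcp_pos: [629.6, -67.1, 69.4]
tcp_rot: [[-0.0, 0.995, 0.1], [0.0, 0.1, -0.995], [-1.0, -0.0, -0.0]]
wrist_force: [-0.4, -0.0, -0.6]
opening: 0.356
```

Request:
apply_moves:
  targets: "1 0 0 0 0 0 0; 1 0 0 0 0 0 0; 1 0 0 0 0 0 0; 1 0 0 0 0 0 0; 1 0 0 0 0 0 0"

```text
clock: 3.9
tcp_pos: [629.6, -66.9, 69.4]
tcp_rot: [[-0.0, 0.995, 0.1], [0.0, 0.1, -0.995], [-1.0, -0.0, -0.0]]
wrist_force: [-0.7, 3.3, 0.1]
opening: 0.227
```

Request:
apply_moves:
  targets: "1 0 0 4 0 0 0; 1 0 0 8 0 0 0; 1 0 0 12 0 0 0; 1 0 0 15 0 0 0; 1 0 0 18 0 0 0; 1 0 0 18 0 0 0"

```text
clock: 4.5
tcp_pos: [631.5, -86.0, 69.4]
tcp_rot: [[0.0, 0.995, 0.099], [-0.001, 0.099, -0.995], [-1.0, 0.0, 0.001]]
wrist_force: [1.3, -2.0, -1.8]
opening: 0.224
```

Request:
apply_moves:
  targets: "1 0 0 5 0 0 0; 1 0 0 10 0 0 0; 1 0 0 15 0 0 0; 1 0 0 20 0 0 0; 1 0 0 25 0 0 0; 1 0 0 30 0 0 0; 1 0 0 30 0 0 0"

```text
clock: 5.2
tcp_pos: [634.6, -116.3, 69.4]
tcp_rot: [[0.0, 0.995, 0.099], [-0.001, 0.099, -0.995], [-1.0, 0.0, 0.001]]
wrist_force: [2.3, -2.0, -3.3]
opening: 0.224
```

Request:
apply_moves:
  targets: "1 0 0 5 0 0 0; 1 0 0 10 0 0 0; 1 0 0 15 0 0 0; 1 0 0 20 0 0 0; 1 0 0 25 0 0 0; 1 0 0 30 0 0 0; 1 0 0 30 0 0 0"

```text
clock: 5.9
tcp_pos: [637.2, -141.1, 69.3]
tcp_rot: [[-0.002, 0.995, 0.103], [0.005, 0.103, -0.995], [-1.0, -0.001, -0.005]]
wrist_force: [-4.9, 19.4, 3.5]
opening: 0.228
```

Request:
apply_moves:
  targets: "1 0 0 -3 0 0 0; 1 0 0 -4 0 0 0; 1 0 0 -4 0 0 0; 0 0 0 -4 0 0 0; 0 0 0 -4 0 0 0; 0 0 0 -4 0 0 0; 0 0 0 -4 0 0 0; 0 0 0 -4 0 0 0"

```text
clock: 6.7
tcp_pos: [637.0, -140.9, 69.4]
tcp_rot: [[-0.0, 0.995, 0.1], [-0.0, 0.1, -0.995], [-1.0, -0.0, 0.0]]
wrist_force: [0.0, -0.2, 0.0]
opening: 0.499
```

Request:
apply_moves:
  targets: "0 -40 0 0 0 0 0; 0 -80 0 0 0 0 0; -1 -130 0 0 0 0 0; -1 -130 -50 0 0 0 0; -1 -130 -100 0 0 0 0; -1 -130 -150 0 0 0 0; -1 -130 -200 0 0 0 0; -1 -130 -200 0 0 0 0"

```text
clock: 7.5
tcp_pos: [432.9, -161.8, 199.4]
tcp_rot: [[-0.002, 0.995, 0.097], [-0.001, 0.097, -0.995], [-1.0, -0.002, 0.001]]
wrist_force: [1.0, 0.1, -0.3]
opening: 0.969
```

```bash
python3 -c "
from h import *
from det import carriers
st()
t=snap('top');s=snap('side')
for c in carriers(t)[0]: print(c)
im=lambda s,r: cv2.resize(s['image'][r[1]:r[3],r[0]:r[2],::-1],(800,300),interpolation=cv2.INTER_CUBIC)
cv2.imwrite('pics/a2.png',cv2.convertScaleAbs(np.vstack([im(t,(210,145,410,220)),im(s,(220,140,420,215))]),alpha=1.4))"
```

```text
t 7.5 tcp [ 432.9 -161.8  199.4] F [ 1.   0.1 -0.3] op 0.969
(array([244., 239.]), 425.9, 215.2, 94.3, 43.9, np.float32(40.5))
(array([325., 220.]), 491.4, -42.8, 85.5, 37.3, np.float32(174.8))
(array([426., 197.]), 570.1, -370.3, 93.6, 43.6, np.float32(20.3))
(array([409., 142.]), 749.2, -317.6, 86.7, 84.4, np.float32(91.0))
```

View pics/a2.png

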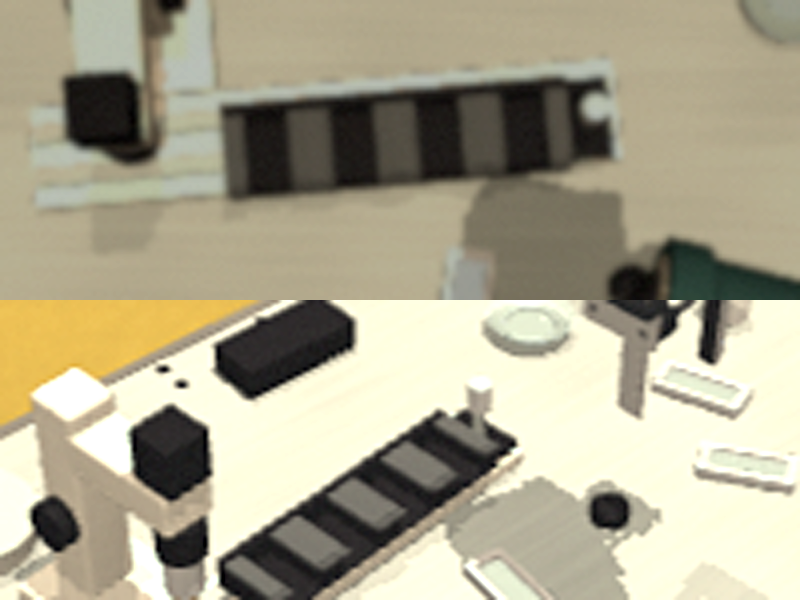

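```bash
cat > slots.py <<'E'
from h import *
if __name__=='__main__':
    t=snap('top'); g=cv2.cvtColor(t['image'],cv2.COLOR_RGB2GRAY).astype(np.float32)
    # knob centroid
    m=(g[160:185,350:370]>130).astype(np.uint8)
    n,l,stt,ce=cv2.connectedComponentsWithStats(m)
    for i in range(1,n): print('blob',stt[i],ce[i]+[350,160],px2w(t,[ce[i]+[350,160]],92).round(1))
    yaw=np.radians(5.9); ex=np.array([np.cos(yaw),np.sin(yaw)]); ey=np.array([-ex[1],ex[0]]); K=np.array([637.,-141.])
    def prof(o,d,z,rng):
        P=np.c_[o+np.outer(rng,d),np.full(len(rng),z)]; uv=w2px(t,P).astype(np.float32)
        return cv2.remap(g,uv[:,0:1],uv[:,1:2],cv2.INTER_LINEAR).ravel()
    yr=np.arange(0,310,0.5)
    for xo in (-30,-20,-10,0,10):
        p=prof(K+ex*xo,ey,54,yr); p=cv2.GaussianBlur(p.reshape(-1,1),(1,9),1.5).ravel(); dp=np.gradient(p)
        e=[(yr[i],round(float(dp[i]),1)) for i in range(2,len(yr)-2) if abs(dp[i])>1.0 and abs(dp[i])==abs(dp[max(0,i-8):i+9]).max()]
        print(xo,e)
    xr=np.arange(-80,40,0.5)
    for yo in (24,50,86,154,222,274):
        p=prof(K+ey*yo,ex,54,xr); print(yo,[int(v) for v in p[::8]])
E
python3 slots.py
```

```text
blob [ 1  0 12  3 25] [357.08 161.36] [[ 667.4 -136.3   92. ]]
blob [ 7 10  7  3 14] [359.78571429 171.07142857] [[ 637.3 -144.7   92. ]]
-30 [(np.float64(18.0), 1.8), (np.float64(34.0), -2.5), (np.float64(69.0), 2.1), (np.float64(103.5), -2.2), (np.float64(138.0), 2.1), (np.float64(171.0), -2.0), (np.float64(206.0), 2.1), (np.float64(239.5), -2.2), (np.float64(274.0), 2.3), (np.float64(290.0), 4.6)]
-20 [(np.float64(16.5), 2.8), (np.float64(36.0), -2.5), (np.float64(70.5), 1.9), (np.float64(102.5), -2.2), (np.float64(137.5), 2.2), (np.float64(172.0), -2.2), (np.float64(206.5), 2.0), (np.float64(238.5), -2.4), (np.float64(273.0), 2.5), (np.float64(291.0), 4.0)]
-10 [(np.float64(6.0), -1.2), (np.float64(16.0), 2.6), (np.float64(35.0), -2.4), (np.float64(70.0), 2.1), (np.float64(104.5), -2.4), (np.float64(139.0), 2.1), (np.float64(171.0), -2.3), (np.float64(206.0), 2.4), (np.float64(240.5), -2.6), (np.float64(275.0), 2.1), (np.float64(291.5), 5.4)]
0 [(np.float64(5.5), -5.2), (np.float64(17.5), 2.4), (np.float64(34.5), -2.4), (np.float64(69.0), 2.8), (np.float64(104.0), -2.3), (np.floa
[... 521 characters left out ...]
 54, 55, 55, 55, 54, 55, 49, 33, 31, 73, 117]
50 [81, 81, 81, 81, 82, 82, 80, 73, 67, 49, 20, 14, 17, 19, 20, 19, 17, 17, 18, 17, 18, 17, 19, 15, 14, 10, 12, 29, 79, 122]
86 [82, 82, 82, 81, 81, 77, 72, 70, 67, 52, 39, 43, 48, 54, 55, 55, 55, 56, 55, 56, 56, 55, 55, 56, 55, 51, 36, 30, 74, 118]
154 [123, 123, 123, 123, 123, 122, 116, 112, 107, 81, 46, 43, 47, 54, 55, 55, 56, 56, 56, 55, 55, 56, 55, 55, 55, 52, 34, 32, 74, 118]
222 [120, 121, 122, 121, 120, 118, 112, 108, 103, 75, 47, 45, 50, 54, 55, 55, 55, 55, 55, 55, 55, 56, 56, 55, 55, 50, 36, 30, 68, 114]
274 [121, 121, 121, 122, 122, 120, 118, 112, 101, 75, 40, 29, 33, 37, 39, 40, 39, 36, 34, 35, 35, 36, 35, 37, 37, 34, 27, 25, 75, 120]
```

```bash
cat > pk.py <<'E'
from h import *
import sys
# usage: grasp cx cy ang z ; slot i back z
yaw=np.radians(5.9); ex=np.array([np.cos(yaw),np.sin(yaw)]); ey=np.array([-ex[1],ex[0]]); K=np.array([637.,-141.])
def grasp(cx,cy,a,z,off=20):
    r=np.radians(a); plan([cx-off*np.cos(r),cy-off*np.sin(r),z],a-90)
def slot(i,back,z,off=20,dy=0.3):
    p=K+ex*(-23-off-back)+ey*(52+68*i+dy); plan([p[0],p[1],z],5.9-90)
def local(px,py):
    d=np.array([px,py])-K; return d@ex,d@ey
if __name__=='__main__':
    f=sys.argv[1]; a=[float(v) for v in sys.argv[2:]]
    {'grasp':grasp,'slot':slot}[f](*a)
E
python3 pk.py grasp 570 -370.5 20.5 130
```

```text
tcp [ 438.7 -160.9  200. ] -> shift [ 70.2  90.3 226.7] turn [-14.76   0.04  -0.06] rows>= 6 op 0.997 t 7.7 F [0.3 0.7 0.3]
```

Request:
apply_moves:
  targets: "-0.5 0 15 38 -3 0 0; -0.5 0 30 76 -6 0 0; -0.5 0 45 114 -9 0 0; -0.5 10 60 152 -12 0 0; -0.5 30 75 190 -14.8 0 0; -0.5 50 90 226.7 -14.8 0 0; -0.5 70 90.3 226.7 -14.8 0 0; -0.5 70 90.3 226.7 -14.8 0 0"

```text
clock: 8.45
tcp_pos: [550.3, -376.6, 125.4]
tcp_rot: [[-0.004, 0.936, 0.351], [0.003, 0.351, -0.936], [-1.0, -0.003, -0.005]]
wrist_force: [-0.5, 0.4, 0.2]
opening: 0.749
```

```bash
python3 -c "
from pk import *
t=snap('top');s=snap('side','b1.png')
grasp(570,-370.5,20.5,4)
im=lambda s,r: cv2.resize(s['image'][r[1]:r[3],r[0]:r[2],::-1],(400,300),interpolation=cv2.INTER_CUBIC)
cv2.imwrite('pics/b1.png',cv2.convertScaleAbs(np.hstack([im(t,(360,130,480,220)),im(s,(340,110,460,200))]),alpha=1.4))"
```

```text
tcp [ 551.4 -376.4  129.3] -> shift [125.3  -0.5   1.1] turn [ 0.11 -0.06  0.  ] rows>= 3 op 0.753 t 8.6 F [ 0.6  0.1 -0.1]
```

View pics/b1.png

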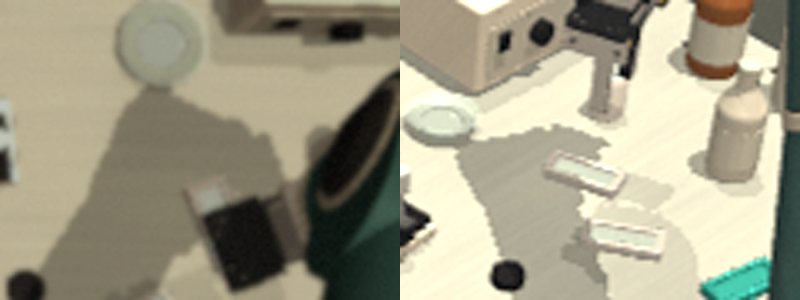

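The gripper sits over carrier D, aligned with it. Descend.

Request:
apply_moves:
  targets: "-0.5 40 -0.5 1 0 0 0; -0.5 80 -0.5 1 0 0 0; -0.5 105 -0.5 1 0 0 0; -0.5 118 -0.5 1 0 0 0; -0.5 125 -0.5 1 0 0 0; -0.5 125 -0.5 1 0 0 0; -0.5 125 -0.5 1 0 0 0"

```text
clock: 9.25
tcp_pos: [551.4, -378.8, 6.1]
tcp_rot: [[0.002, 0.936, 0.351], [-0.001, 0.351, -0.936], [-1.0, 0.001, 0.002]]
wrist_force: [-1.0, -1.0, -0.5]
opening: 0.75
```

Request:
apply_moves:
  targets: "1 0 0 0 0 0 0; 1 0 0 0 0 0 0; 1 0 0 0 0 0 0; 1 0 0 0 0 0 0; 1 0 0 0 0 0 0; 1 0 0 0 0 0 0; 1 0 0 0 0 0 0; 1 0 0 0 0 0 0"

```text
clock: 10.05
tcp_pos: [550.5, -378.5, 4.6]
tcp_rot: [[0.0, 0.936, 0.351], [-0.0, 0.351, -0.936], [-1.0, -0.0, 0.0]]
wrist_force: [-1.4, 0.3, 5.2]
opening: 0.421
```

Request:
apply_moves:
  targets: "1 -20 0 0 0 0 0; 1 -50 0 0 0 0 0; 1 -80 0 0 0 0 0; 1 -110 0 0 0 0 0; 1 -110 0 0 0 0 0"

```text
clock: 10.55
tcp_pos: [552.2, -379.4, 118.4]
tcp_rot: [[0.005, 0.936, 0.351], [-0.003, 0.351, -0.936], [-1.0, 0.003, 0.004]]
wrist_force: [1.1, -1.2, -0.5]
opening: 0.422
```

```bash
python3 -c "
from pk import *
s=snap('side')
slot(0,80,115)
im=lambda s,r: cv2.resize(s['image'][r[1]:r[3],r[0]:r[2],::-1],(600,450),interpolation=cv2.INTER_CUBIC)
cv2.imwrite('pics/b2.png',cv2.convertScaleAbs(im(s,(340,90,460,180)),alpha=1.4))"
```

```text
tcp [ 551.3 -378.9  116.1] -> shift [   0.6   57.9 -274.4] turn [14.64  0.12 -0.12] rows>= 6 op 0.426 t 10.6 F [ 0.4  0.2 -2.1]
```

View pics/b2.png

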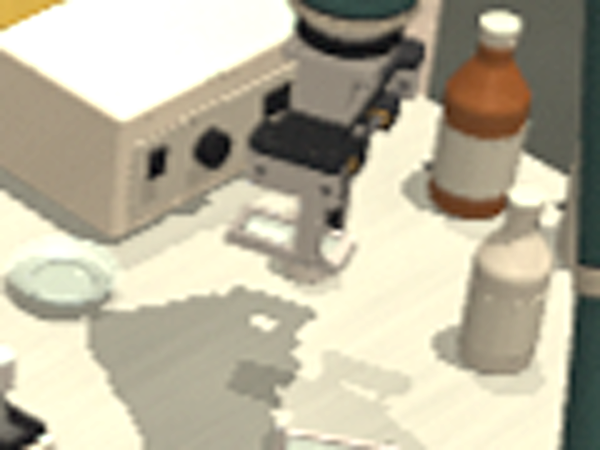

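Carrier held level. Move to slot 0's approach.

Request:
apply_moves:
  targets: "1 0 -5 -35 3 0 0; 1 0 -5 -80 6 0 0; 1 0 10 -125 9 0 0; 1 0 25 -165 12 0 0; 1 0 40 -205 14.6 0 0; 1 0 50 -245 14.6 0 0; 1 0 58 -274.4 14.6 0 0; 1 0 58 -274.4 14.6 0 0"

```text
clock: 11.4
tcp_pos: [507.7, -96.7, 113.6]
tcp_rot: [[-0.002, 0.994, 0.109], [0.002, 0.109, -0.994], [-1.0, -0.001, -0.002]]
wrist_force: [-0.4, -0.2, -1.1]
opening: 0.423
```

```bash
python3 pk.py slot 0 80 39.5
```

```text
tcp [507.7 -96.7 113.6] -> shift [74.1  1.1  5.2] turn [ 0.36 -0.1   0.08] rows>= 2 op 0.423 t 11.4 F [-0.4 -0.2 -1.1]
```

Request:
apply_moves:
  targets: "1 30 0 0 0 0 0; 1 55 0 0 0 0 0; 1 65 0 0 0 0 0; 1 65 0 0 0 0 0; 1 65 0 0 0 0 0; 1 65 0 0 0 0 0"

```text
clock: 12.0
tcp_pos: [509.1, -101.4, 50.4]
tcp_rot: [[0.001, 0.995, 0.103], [-0.0, 0.103, -0.995], [-1.0, 0.001, 0.0]]
wrist_force: [-0.1, -0.4, -1.5]
opening: 0.424
```

```bash
python3 -c "
from pk import *
slot(0,80,39.5)
t=snap('top');s=snap('side')
im=lambda s,r: cv2.resize(s['image'][r[1]:r[3],r[0]:r[2],::-1],(400,300),interpolation=cv2.INTER_CUBIC)
cv2.imwrite('pics/b3.png',cv2.convertScaleAbs(np.hstack([im(t,(280,140,400,230)),im(s,(290,140,410,230))]),alpha=1.4))"
```

```text
tcp [ 509.1 -101.4   50.4] -> shift [10.9  0.1  0.3] turn [ 0.03  0.02 -0.07] rows>= 1 op 0.424 t 12.0 F [-0.1 -0.4 -1.5]
```

View pics/b3.png

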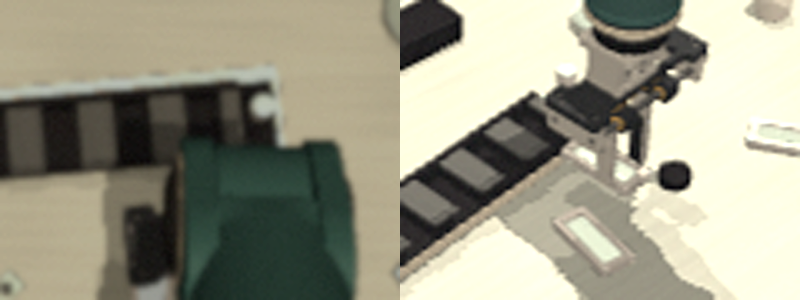

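Request:
apply_moves:
  targets: "1 6 0 0.3 0 0 0; 1 11 0 0.3 0 0 0; 1 11 5 0.3 0 0 0; 1 11 10 0.3 0 0 0; 1 11 14 0.3 0 0 0; 1 11 18 0.3 0 0 0; 1 11 22 0.3 0 0 0; 1 11 22 0.3 0 0 0"

```text
clock: 12.9
tcp_pos: [531.0, -99.0, 38.5]
tcp_rot: [[0.0, 0.995, 0.104], [0.0, 0.104, -0.995], [-1.0, 0.0, -0.0]]
wrist_force: [-0.2, 0.2, -0.3]
opening: 0.421
```

Request:
apply_moves:
  targets: "1 0 4 0 0 0 0; 1 0 8 0 0 0 0; 1 0 12 0 0 0 0; 1 0 16 0 0 0 0; 1 0 16 0 0 0 0"

```text
clock: 13.4
tcp_pos: [546.9, -97.3, 38.4]
tcp_rot: [[0.0, 0.995, 0.104], [0.0, 0.104, -0.995], [-1.0, 0.0, -0.0]]
wrist_force: [0.0, -0.3, -0.8]
opening: 0.419
```

Request:
apply_moves:
  targets: "1 -0.8 0 0 0 0 0; 1 -0.8 4 0 0 0 0; 1 -0.8 8 0 0 0 0; 1 -0.8 12 0 0 0 0; 1 -0.8 16 0 0 0 0; 1 -0.8 20 0 0 0 0; 1 -0.8 20 0 0 0 0"

```text
clock: 14.1
tcp_pos: [566.7, -95.2, 39.2]
tcp_rot: [[0.0, 0.995, 0.104], [0.0, 0.104, -0.995], [-1.0, 0.0, -0.0]]
wrist_force: [-0.4, -0.6, -0.7]
opening: 0.419
```

```bash
python3 -c "
from pk import *
slot(0,0,39.5)
t=snap('top');s=snap('side')
im=lambda s,r: cv2.resize(s['image'][r[1]:r[3],r[0]:r[2],::-1],(400,300),interpolation=cv2.INTER_CUBIC)
cv2.imwrite('pics/b4.png',cv2.convertScaleAbs(np.hstack([im(t,(280,140,400,230)),im(s,(290,140,410,230))]),alpha=1.4))"
```

```text
tcp [566.7 -95.2  39.2] -> shift [-0.3 22.2  0.5] turn [ 0.06 -0.01 -0.01] rows>= 1 op 0.419 t 14.1 F [-0.4 -0.6 -0.7]
```

View pics/b4.png

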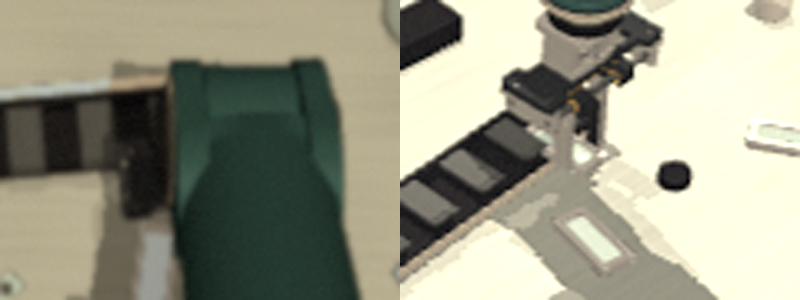

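Request:
apply_moves:
  targets: "1 0 4 0 0 0 0; 1 0 8 0 0 0 0; 1 0 10 0 0 0 0; 1 0 10 0 0 0 0; 0 0 10 0 0 0 0; -0.1 0 10 0 0 0 0; -0.1 0 10 0 0 0 0; -0.1 0 10 0 0 0 0"

```text
clock: 15.0
tcp_pos: [576.1, -94.3, 39.3]
tcp_rot: [[0.0, 0.995, 0.104], [0.0, 0.104, -0.995], [-1.0, 0.0, -0.0]]
wrist_force: [0.4, 0.1, -0.1]
opening: 0.552
```

Request:
apply_moves:
  targets: "-0.1 0 -20 0 0 0 0; -0.1 0 -45 0 0 0 0; 1 0 -60 0 0 0 0; 1 0 -60 0 0 0 0; 1 0 -60 0 0 0 0; 1 0 -60 0 0 0 0; 1 0 -60 0 0 0 0; 1 0 -60 0 0 0 0"

```text
clock: 15.8
tcp_pos: [516.9, -100.4, 39.1]
tcp_rot: [[-0.0, 0.995, 0.104], [0.0, 0.104, -0.995], [-1.0, -0.0, -0.0]]
wrist_force: [-0.2, -0.0, -0.7]
opening: 0.079
```

Request:
apply_moves:
  targets: "1 0 0 0 0 0 0; 1 0 0 0 0 0 0; 1 0 0 0 0 0 0; 1 0 0 0 0 0 0; 1 0 0 0 0 0 0"

```text
clock: 16.3
tcp_pos: [516.5, -100.6, 39.2]
tcp_rot: [[-0.0, 0.995, 0.104], [0.0, 0.104, -0.995], [-1.0, -0.0, -0.0]]
wrist_force: [-0.5, -1.2, -0.2]
opening: 0.005
```

```bash
python3 -c "
from pk import *
slot(0,0,38,off=53)
t=snap('top');s=snap('side')
im=lambda s,r: cv2.resize(s['image'][r[1]:r[3],r[0]:r[2],::-1],(400,300),interpolation=cv2.INTER_CUBIC)
cv2.imwrite('pics/b5.png',cv2.convertScaleAbs(np.hstack([im(t,(280,140,400,230)),im(s,(290,140,410,230))]),alpha=1.4))"
```

```text
tcp [ 516.5 -100.6   39.2] -> shift [ 1.2 39.8  0.3] turn [ 0.04 -0.    0.  ] rows>= 1 op 0.005 t 16.3 F [-0.5 -1.2 -0.2]
```

View pics/b5.png

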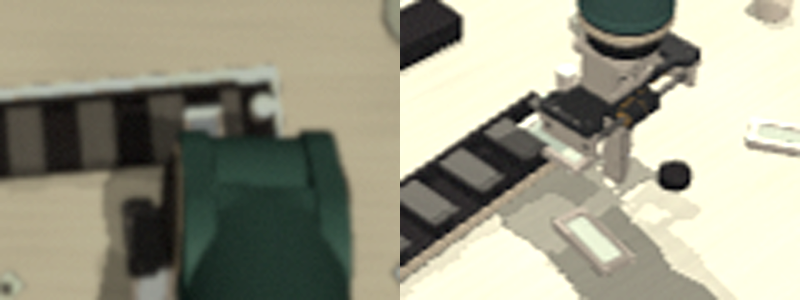

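Carrier is in slot 0, about 12 mm short; push it home.

Request:
apply_moves:
  targets: "1 0 10 0 0 0 0; 1 0 20 0 0 0 0; 1 0 25 0 0 0 0; 1 0 28 0 0 0 0; 1 0 31 0 0 0 0; 1 0 34 0 0 0 0; 1 0 36 0 0 0 0; 1 0 36 0 0 0 0"

```text
clock: 17.2
tcp_pos: [545.9, -97.5, 37.7]
tcp_rot: [[-0.013, 0.995, 0.102], [-0.0, 0.103, -0.995], [-1.0, -0.013, -0.001]]
wrist_force: [-37.1, -2.4, 23.1]
opening: 0.004
```

Request:
apply_moves:
  targets: "1 0 1 0 0 0 0; 1 0 2 0 0 0 0; 1 0 3 0 0 0 0; 1 0 3 0 0 0 0"

```text
clock: 17.6
tcp_pos: [546.3, -97.5, 37.2]
tcp_rot: [[-0.018, 0.995, 0.102], [-0.001, 0.102, -0.995], [-1.0, -0.018, -0.001]]
wrist_force: [-52.1, -2.0, 33.2]
opening: 0.005
```

Request:
apply_moves:
  targets: "1 0 -10 0 0 0 0; 1 0 -30 0 0 0 0; 1 -20 -60 0 0 0 0; 1 -60 -100 0 0 0 0; 1 -90 -130 50 0 0 0; 1 -90 -130 90 0 0 0; 0 -90 -130 90 0 0 0; 0 -90 -130 90 0 0 0"

```text
clock: 18.4
tcp_pos: [435.2, -200.9, 129.5]
tcp_rot: [[0.001, 0.995, 0.101], [-0.0, 0.101, -0.995], [-1.0, 0.001, 0.001]]
wrist_force: [0.6, 0.7, 0.3]
opening: 0.139
```

```bash
python3 -c "
from pk import *
st()
t=snap('top');s=snap('side')
im=lambda s,r: cv2.resize(s['image'][r[1]:r[3],r[0]:r[2],::-1],(400,300),interpolation=cv2.INTER_CUBIC)
cv2.imwrite('pics/b6.png',cv2.convertScaleAbs(np.hstack([im(t,(300,140,380,200)),im(s,(300,140,380,200))]),alpha=1.4))"
```

```text
t 18.4 tcp [ 435.2 -200.9  129.5] F [0.6 0.7 0.3] op 0.139
```

View pics/b6.png

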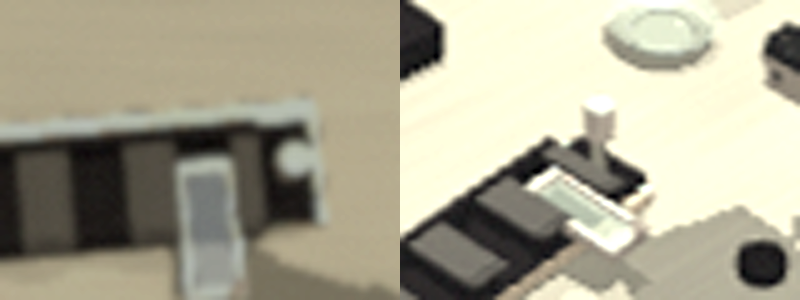

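```bash
python3 -c "
from pk import *
t=snap('top');s=snap('side')
for z in (46,66):
  for uv in ((336,171.4),(345.5,171),(336.5,199.5),(349,199)): 
    p=px2w(t,[uv],z)[0]; print(z,uv,p.round(1),np.round(local(p[0],p[1]),1))
im=lambda s,r: cv2.resize(s['image'][r[1]:r[3],r[0]:r[2],::-1],(400,400),interpolation=cv2.INTER_CUBIC)
cv2.imwrite('pics/b7.png',cv2.convertScaleAbs(np.hstack([im(t,(320,160,370,210)),im(s,(315,165,365,215))]),alpha=1.2))"
```

```text
46 (336, 171.4) [642.8 -74.4  46. ] [12.6 65.6]
46 (345.5, 171) [ 644.6 -104.7   46. ] [11.3 35.3]
46 (336.5, 199.5) [552.9 -76.7  46. ] [-77.   72.6]
46 (349, 199) [ 555.1 -116.3   46. ] [-78.9  33. ]
66 (336, 171.4) [639.5 -73.2  66. ] [ 9.4 67.2]
66 (345.5, 171) [ 641.2 -103.    66. ] [ 8.1 37.4]
66 (336.5, 199.5) [551.  -75.5  66. ] [-78.8  74. ]
66 (349, 199) [ 553.2 -114.4   66. ] [-80.6  35.1]
```

View pics/b7.png

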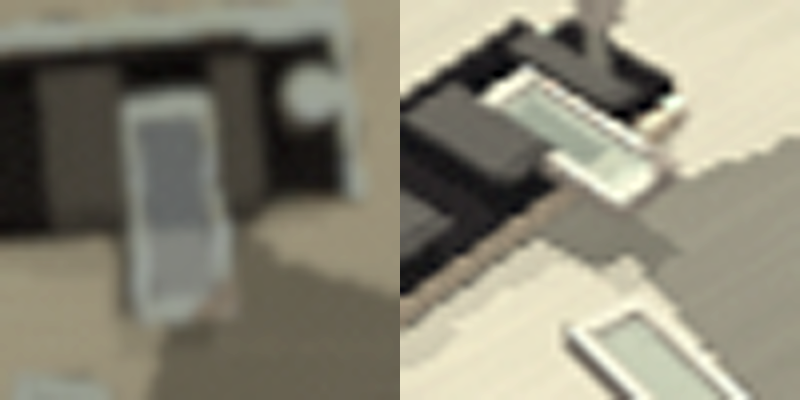

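Carrier sits under the lips in slot 0 but stopped ~10 mm short (front end at row ~90 of the left panel). Likely pitched by its overhang. I'll regrip it at its outer end, level it, and drive it in gripped.

```bash
python3 -c "
from pk import *
slot(0,43,120,off=0)"
```

```text
tcp [ 435.5 -198.2  128.8] -> shift [  8.8 140.6 -88.1] turn [ 0.16 -0.04  0.04] rows>= 4 op 0.308 t 18.6 F [ 0.5 -0.6 -0.6]
```

Request:
apply_moves:
  targets: "-0.15 0 35 -22 0 0 0; -0.15 0 70 -44 0 0 0; -0.15 0 105 -66 0 0 0; -0.15 0 140.6 -88.1 0 0 0; -0.15 9 140.6 -88.1 0 0 0; -0.15 9 140.6 -88.1 0 0 0; -0.15 9 140.6 -88.1 0 0 0"

```text
clock: 19.3
tcp_pos: [565.3, -97.2, 119.9]
tcp_rot: [[-0.001, 0.995, 0.104], [0.0, 0.104, -0.995], [-1.0, -0.001, -0.0]]
wrist_force: [0.3, 0.8, 1.5]
opening: 0.573
```

```bash
python3 -c "
from pk import *
slot(0,43,37.5,off=0)"
```

```text
tcp [565.3 -97.2 119.9] -> shift [82.4  1.  -1.4] turn [ 0.06 -0.01  0.08] rows>= 2 op 0.573 t 19.3 F [0.3 0.8 1.5]
```

Request:
apply_moves:
  targets: "-0.15 30 1 -1.4 0 0 0; -0.15 55 1 -1.4 0 0 0; -0.15 70 1 -1.4 0 0 0; -0.15 76 1 -1.4 0 0 0; -0.15 82 1 -1.4 0 0 0; -0.15 82 1 -1.4 0 0 0; -0.15 82 1 -1.4 0 0 0"

```text
clock: 20.0
tcp_pos: [567.3, -95.9, 39.0]
tcp_rot: [[0.001, 0.995, 0.104], [-0.0, 0.104, -0.995], [-1.0, 0.001, 0.0]]
wrist_force: [0.9, -0.1, -1.4]
opening: 0.578
```

Request:
apply_moves:
  targets: "0.2 0 0 0 0 0 0; 1 0 0 0 0 0 0; 1 0 0 0 0 0 0; 1 0 0 0 0 0 0; 1 0 0 0 0 0 0"

```text
clock: 20.5
tcp_pos: [567.1, -95.9, 38.5]
tcp_rot: [[0.0, 0.995, 0.104], [-0.0, 0.104, -0.995], [-1.0, 0.0, 0.0]]
wrist_force: [-0.2, 0.2, 3.5]
opening: 0.421
```

```bash
python3 -c "
from pk import *
st()
t=snap('top');s=snap('side')
im=lambda s,r: cv2.resize(s['image'][r[1]:r[3],r[0]:r[2],::-1],(400,400),interpolation=cv2.INTER_CUBIC)
cv2.imwrite('pics/b8.png',cv2.convertScaleAbs(np.hstack([im(t,(320,160,370,210)),im(s,(305,155,365,215))]),alpha=1.2))"
```

```text
t 20.5 tcp [567.1 -95.9  38.5] F [-0.2  0.2  3.5] op 0.421
```

View pics/b8.png

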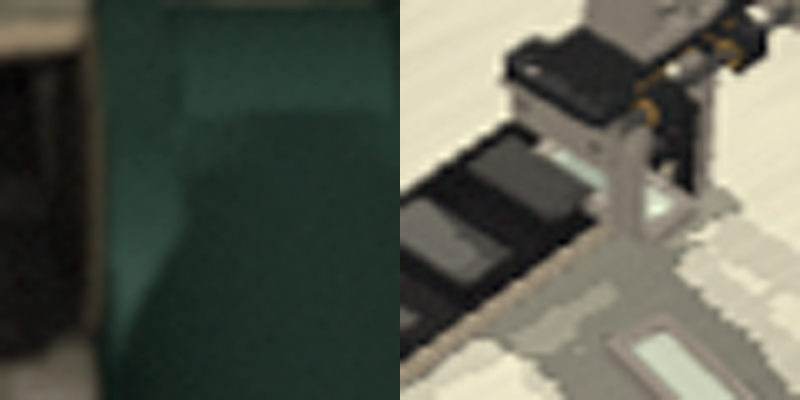

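Request:
apply_moves:
  targets: "1 0 1 0 0 0 0; 1 0 2 0 0 0 0; 1 0 3 0 0 0 0; 1 0 4 0 0 0 0; 1 0 4 0 0 0 0"

```text
clock: 21.1
tcp_pos: [567.6, -95.8, 37.8]
tcp_rot: [[-0.007, 0.995, 0.103], [-0.0, 0.103, -0.995], [-1.0, -0.007, -0.0]]
wrist_force: [-22.3, -0.5, 21.1]
opening: 0.42
```

Request:
apply_moves:
  targets: "1 0 -5 0 0 0 0; 1 0 -5 0 0 0 0; 1 -1 -5 0 0 0 0; 1 -1 -5 0 0 0 0"

```text
clock: 21.5
tcp_pos: [565.9, -95.9, 39.1]
tcp_rot: [[-0.0, 0.995, 0.104], [0.0, 0.104, -0.995], [-1.0, -0.0, -0.0]]
wrist_force: [-0.4, 0.3, -0.8]
opening: 0.419
```

Request:
apply_moves:
  targets: "1 -1 0 0 0 0 0; 1 -1 0 0 0 0 0; 1 -1 0 0 0 0 0"

```text
clock: 21.8
tcp_pos: [565.8, -95.9, 40.1]
tcp_rot: [[-0.0, 0.995, 0.104], [0.0, 0.104, -0.995], [-1.0, -0.0, -0.0]]
wrist_force: [0.3, 0.5, -2.4]
opening: 0.42
```

Request:
apply_moves:
  targets: "1 -1 0 0 0 0 0; 1 -1 0 0 0 0 0; 1 -1 0 0 0 0 0"

```text
clock: 22.1
tcp_pos: [565.8, -95.9, 41.2]
tcp_rot: [[-0.0, 0.995, 0.104], [0.0, 0.104, -0.995], [-1.0, -0.0, -0.0]]
wrist_force: [-0.7, 0.7, -2.9]
opening: 0.419
```

```bash
python3 -c "
from pk import *
t=snap('top');s=snap('side')
r=(262,165,312,203); im=cv2.resize(t['image'][r[1]:r[3],r[0]:r[2],::-1],None,fx=15,fy=15,interpolation=cv2.INTER_CUBIC)
im=np.clip(im.astype(float)*2.2,0,255).astype(np.uint8)
for x,c in((-42,(255,0,0)),(-34,(0,255,0)),(12,(0,0,255)),(22,(0,255,255))):
  P=[np.r_[K+ex*x+ey*y,54] for y in (180,270)]; uv=(w2px(t,P)-[r[0],r[1]]+.5)*15
  cv2.line(im,tuple(int(v) for v in uv[0]),tuple(int(v) for v in uv[1]),c,1)
cv2.imwrite('pics/z1.png',im)
r=(258,180,308,218); im=cv2.resize(s['image'][r[1]:r[3],r[0]:r[2],::-1],None,fx=15,fy=15,interpolation=cv2.INTER_CUBIC)
cv2.imwrite('pics/z2.png',np.clip(im.astype(float)*1.6,0,255).astype(np.uint8))
R=cv2.Rodrigues(t['rvec'])[0]; print(-R.T@t['tvec'])
"
```

```text
[4.35763351e+02 2.51434521e-01 1.28288567e+03]
```

View pics/z1.png

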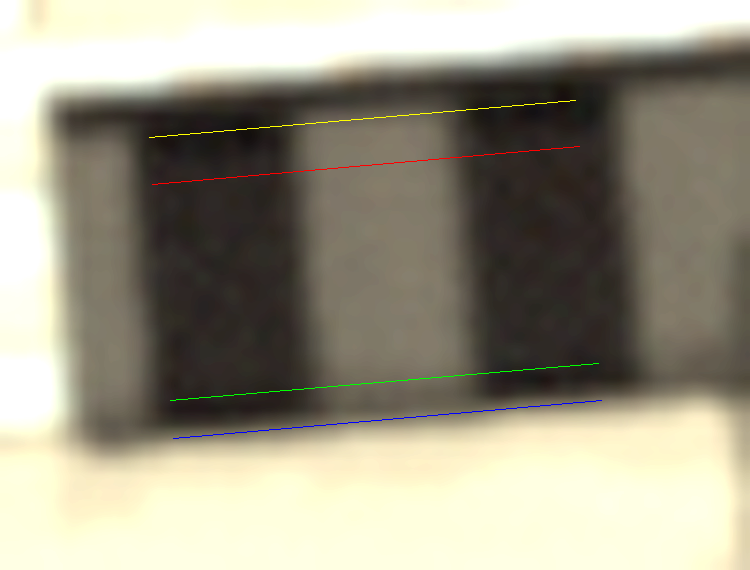

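View pics/z2.png

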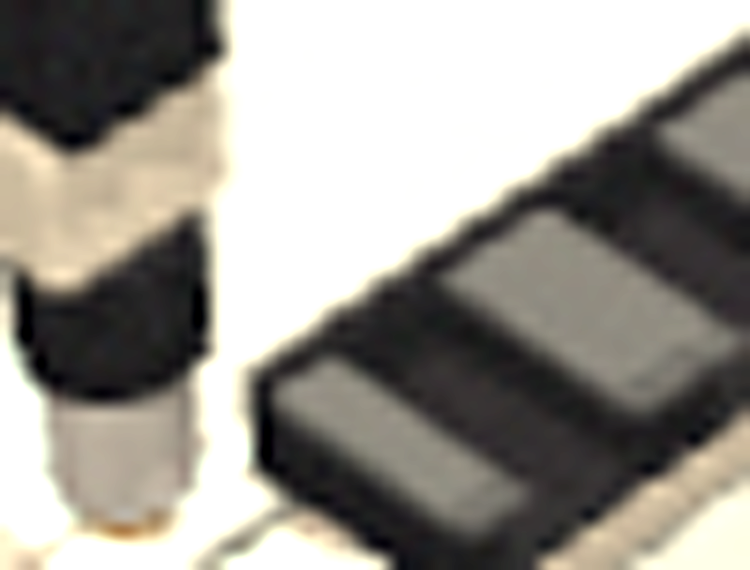

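Request:
apply_moves:
  targets: "1 0.5 1 0 0 0 0; 1 0.5 2 0 0 0 0; 1 0.5 3 0 0 0 0; 1 0.5 4 0 0 0 0; 1 0.5 4 0 0 0 0"

```text
clock: 22.7
tcp_pos: [570.0, -95.5, 40.7]
tcp_rot: [[0.0, 0.995, 0.104], [0.0, 0.104, -0.995], [-1.0, 0.0, -0.0]]
wrist_force: [-0.7, -0.5, -2.8]
opening: 0.422
```

Raising freed it: it was wedged in pitch. Continue.

Request:
apply_moves:
  targets: "1 0 2 0 0 0 0; 1 0 4 0 0 0 0; 1 0 5 0 0 0 0; 1 0 6 0 0 0 0; 1 0 6 0 0 0 0"

```text
clock: 23.2
tcp_pos: [576.0, -94.8, 40.7]
tcp_rot: [[0.0, 0.995, 0.104], [0.0, 0.104, -0.995], [-1.0, 0.0, -0.0]]
wrist_force: [-0.0, -0.0, -2.3]
opening: 0.421
```

Request:
apply_moves:
  targets: "1 0 1 0 0 0 0; 1 0 2 0 0 0 0; 1 0 3 0 0 0 0; 1 0 3 0 0 0 0"

```text
clock: 23.6
tcp_pos: [578.5, -94.6, 40.5]
tcp_rot: [[-0.001, 0.995, 0.104], [0.0, 0.104, -0.995], [-1.0, -0.001, -0.0]]
wrist_force: [-3.7, 0.5, -1.7]
opening: 0.419
```

Request:
apply_moves:
  targets: "1 0 1 0 0 0 0; 1 0 1.5 0 0 0 0; 1 0 1.5 0 0 0 0"

```text
clock: 23.9
tcp_pos: [578.6, -94.5, 40.1]
tcp_rot: [[-0.004, 0.995, 0.103], [0.0, 0.103, -0.995], [-1.0, -0.004, -0.0]]
wrist_force: [-9.8, -0.3, -0.6]
opening: 0.42
```

Request:
apply_moves:
  targets: "1 0.5 -1.5 0 0 0 0; 1 0.5 -1.5 0 0 0 0; 0 0.5 -1.5 0 0 0 0; -0.15 0.5 -1.5 0 0 0 0; -0.15 0.5 -1.5 0 0 0 0; -0.15 0.5 -1.5 0 0 0 0"

```text
clock: 24.5
tcp_pos: [579.1, -94.6, 40.4]
tcp_rot: [[0.001, 0.995, 0.104], [0.0, 0.104, -0.995], [-1.0, 0.001, 0.0]]
wrist_force: [0.3, -1.1, -0.3]
opening: 0.571
```

Request:
apply_moves:
  targets: "-0.15 -20 0 0 0 0 0; -0.15 -50 0 0 0 0 0; -0.15 -90 0 0 0 0 0; -0.15 -90 -40 30 0 0 0; -0.15 -90 -80 70 0 0 0; -0.5 -90 -120 110 0 0 0; -0.5 -90 -130 150 0 0 0; -0.5 -90 -130 150 0 0 0"

```text
clock: 25.3
tcp_pos: [462.5, -263.3, 130.6]
tcp_rot: [[-0.0, 0.995, 0.096], [-0.002, 0.096, -0.995], [-1.0, -0.0, 0.002]]
wrist_force: [1.0, 1.1, -0.5]
opening: 0.743
```

```bash
python3 -c "
from pk import *
from det import carriers
st()
t=snap('top');s=snap('side')
for c in carriers(t)[0]: print(c)
im=lambda s,r: cv2.resize(s['image'][r[1]:r[3],r[0]:r[2],::-1],(400,400),interpolation=cv2.INTER_CUBIC)
cv2.imwrite('pics/b9.png',cv2.convertScaleAbs(np.hstack([im(t,(320,160,370,210)),im(s,(305,155,365,215))]),alpha=1.2))
cv2.imwrite('pics/b9f.png',t['image'][:,:,::-1])"
```

```text
t 25.3 tcp [ 462.5 -263.3  130.6] F [ 1.   1.1 -0.5] op 0.743
(array([244., 239.]), 425.8, 215.2, 94.1, 43.6, np.float32(39.9))
(array([326., 221.]), 487.1, -45.8, 94.1, 43.6, np.float32(173.6))
(array([409., 142.]), 749.2, -317.6, 86.8, 84.4, np.float32(91.0))
(array([235., 140.]), 743.0, 256.9, 151.6, 66.0, np.float32(1.9))
```

View pics/b9.png

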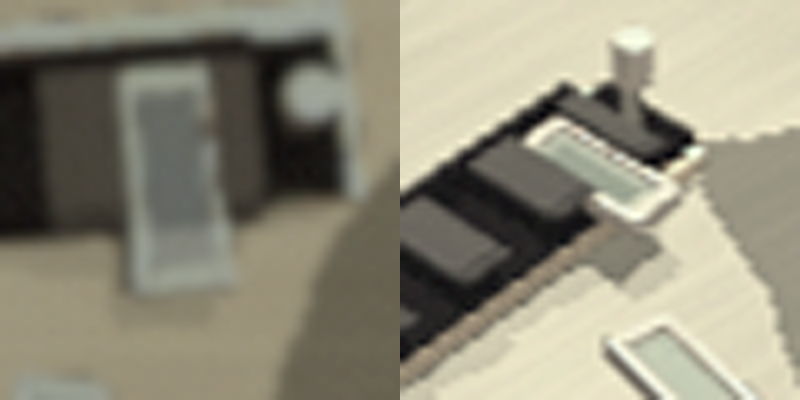

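View pics/b9f.png

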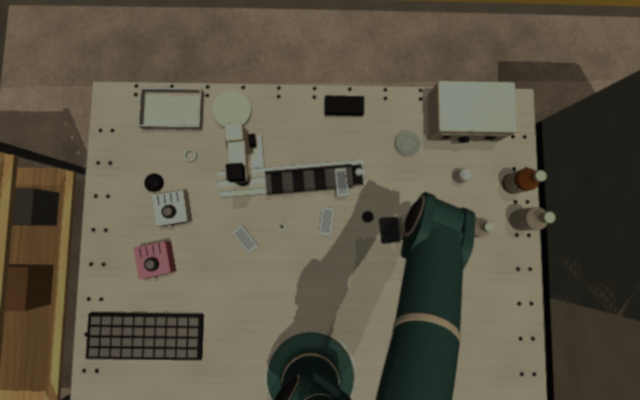

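Carrier 1 home in slot 0 (top left panel: far end now at the lips' end). Next carrier B.

```bash
python3 pk.py grasp 463.9 -319.2 33.8 130 32
```

```text
tcp [ 464.8 -258.3  130.4] -> shift [  0.4 -35.3  75.5] turn [-2.8e+01  2.0e-02 -1.0e-02] rows>= 4 op 0.751 t 25.4 F [-1.1  1.  -0.2]
```

Request:
apply_moves:
  targets: "-0.5 0 -9 20 -8 0 0; -0.5 0 -18 40 -16 0 0; -0.5 0 -27 58 -24 0 0; -0.5 0 -35.3 75.5 -28 0 0; -0.5 0 -35.3 75.5 -28 0 0; -0.5 0 -35.3 75.5 -28 0 0; -0.5 0 -35.3 75.5 -28 0 0"

```text
clock: 26.1
tcp_pos: [438.7, -334.5, 130.3]
tcp_rot: [[0.0, 0.829, 0.559], [0.0, 0.559, -0.829], [-1.0, 0.0, -0.0]]
wrist_force: [-0.4, 0.9, 0.0]
opening: 0.748
```

```bash
python3 -c "
from pk import *
grasp(463.9,-319.2,33.8,4.5,32)
t=snap('top');s=snap('side')
im=lambda s,r: cv2.resize(s['image'][r[1]:r[3],r[0]:r[2],::-1],(400,300),interpolation=cv2.INTER_CUBIC)
cv2.imwrite('pics/c2.png',cv2.convertScaleAbs(np.hstack([im(t,(360,170,480,260)),im(s,(360,130,480,220))]),alpha=1.4))"
```

```text
tcp [ 438.7 -334.5  130.3] -> shift [125.7  -2.6   1.4] turn [ 0.2  -0.01 -0.03] rows>= 3 op 0.748 t 26.1 F [-0.4  0.9  0. ]
```

View pics/c2.png

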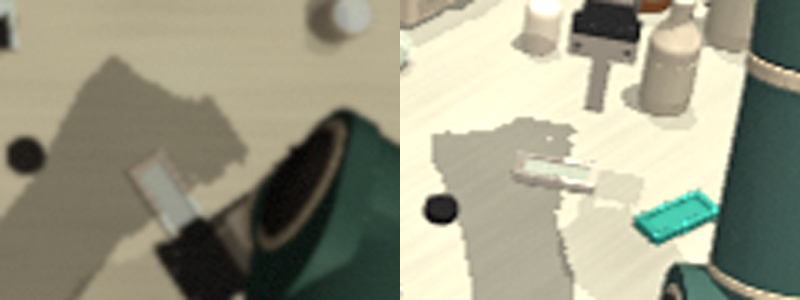

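Request:
apply_moves:
  targets: "-0.5 40 -2.6 1.4 0 0 0; -0.5 80 -2.6 1.4 0 0 0; -0.5 105 -2.6 1.4 0 0 0; -0.5 118 -2.6 1.4 0 0 0; -0.5 125.5 -2.6 1.4 0 0 0; -0.5 125.5 -2.6 1.4 0 0 0; -0.5 125.5 -2.6 1.4 0 0 0"

```text
clock: 26.9
tcp_pos: [437.0, -338.9, 5.8]
tcp_rot: [[0.001, 0.829, 0.559], [-0.001, 0.559, -0.829], [-1.0, 0.0, 0.001]]
wrist_force: [-0.1, -0.4, 0.9]
opening: 0.749
```

Request:
apply_moves:
  targets: "1 0 0 0 0 0 0; 1 0 0 0 0 0 0; 1 0 0 0 0 0 0; 1 0 0 0 0 0 0; 1 0 0 0 0 0 0; 1 0 0 0 0 0 0; 1 0 0 0 0 0 0; 1 0 0 0 0 0 0"

```text
clock: 27.7
tcp_pos: [436.4, -338.7, 4.9]
tcp_rot: [[0.0, 0.83, 0.558], [-0.0, 0.558, -0.83], [-1.0, -0.0, 0.0]]
wrist_force: [-1.3, 0.6, 6.5]
opening: 0.42
```

Request:
apply_moves:
  targets: "1 -20 0 0 0 0 0; 1 -50 0 0 0 0 0; 1 -80 0 0 0 0 0; 1 -110 0 0 0 0 0; 1 -110 0 0 0 0 0; 1 -110 0 0 0 0 0"

```text
clock: 28.3
tcp_pos: [436.4, -338.7, 114.8]
tcp_rot: [[0.0, 0.83, 0.558], [-0.001, 0.558, -0.83], [-1.0, 0.0, 0.001]]
wrist_force: [-0.4, 0.7, -1.0]
opening: 0.421
```

```bash
python3 -c "
from pk import *
s=snap('side')
slot(1,75,115,32)
im=lambda s,r: cv2.resize(s['image'][r[1]:r[3],r[0]:r[2],::-1],(600,450),interpolation=cv2.INTER_CUBIC)
cv2.imwrite('pics/c3.png',cv2.convertScaleAbs(im(s,(360,100,480,190)),alpha=1.4))"
```

```text
tcp [ 436.  -338.4  114. ] -> shift [  -0.9  218.8 -218.8] turn [28.04 -0.04  0.03] rows>= 7 op 0.42 t 28.4 F [-1.  -0.8 -0.9]
```

View pics/c3.png

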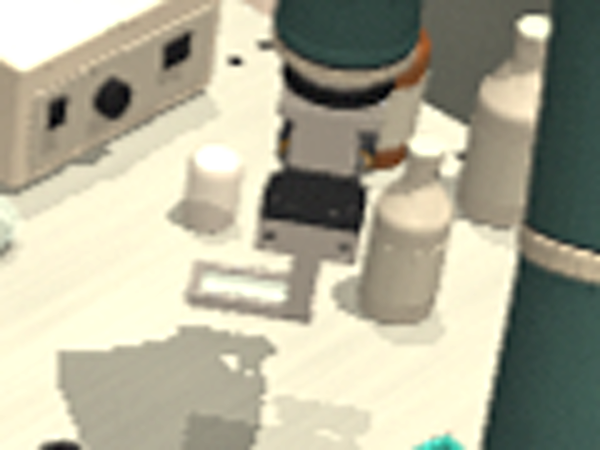

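Request:
apply_moves:
  targets: "1 0 32 -32 4 0 0; 1 0 64 -64 8 0 0; 1 0 96 -96 12 0 0; 1 0 128 -128 16 0 0; 1 0 160 -160 20 0 0; 1 0 192 -192 24 0 0; 1 0 218.8 -218.8 28 0 0; 1 0 218.8 -218.8 28 0 0"

```text
clock: 29.15
tcp_pos: [495.7, -29.6, 113.7]
tcp_rot: [[-0.001, 0.994, 0.108], [0.002, 0.108, -0.994], [-1.0, -0.001, -0.002]]
wrist_force: [0.6, -0.5, -0.5]
opening: 0.419
```

Request:
apply_moves:
  targets: "1 30 0 0 0 0 0; 1 50 0 0 0 0 0; 1 65 0 0 0 0 0; 1 65 0 0 0 0 0; 1 65 0 0 0 0 0"

```text
clock: 29.65
tcp_pos: [495.3, -35.2, 49.4]
tcp_rot: [[-0.001, 0.995, 0.104], [0.0, 0.104, -0.995], [-1.0, -0.001, -0.0]]
wrist_force: [-0.0, 0.1, -0.4]
opening: 0.42
```

```bash
python3 -c "
from pk import *
slot(1,75,40,32)
t=snap('top');s=snap('side')
im=lambda s,r: cv2.resize(s['image'][r[1]:r[3],r[0]:r[2],::-1],(400,300),interpolation=cv2.INTER_CUBIC)
cv2.imwrite('pics/c4.png',cv2.convertScaleAbs(np.hstack([im(t,(260,140,380,230)),im(s,(270,140,390,230))]),alpha=1.4))"
```

```text
tcp [495.3 -35.2  49.4] -> shift [ 9.4  0.1 -0.5] turn [ 0.05 -0.02  0.08] rows>= 1 op 0.42 t 29.6 F [-0.   0.1 -0.4]
```

View pics/c4.png

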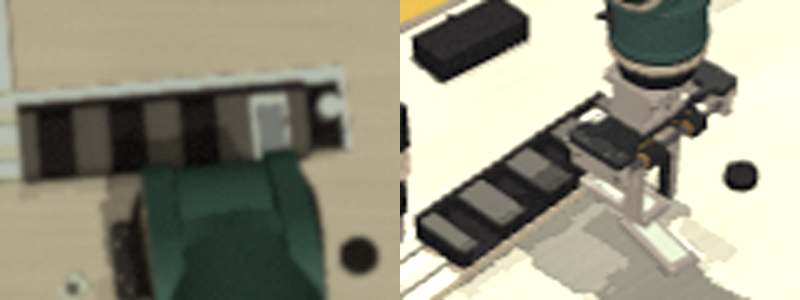

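Request:
apply_moves:
  targets: "1 5 0 -0.4 0 0 0; 1 9.2 0 -0.4 0 0 0; 1 9.2 5 -0.4 0 0 0; 1 9.2 10 -0.4 0 0 0; 1 9.2 14 -0.4 0 0 0; 1 9.2 18 -0.4 0 0 0; 1 9.2 22 -0.4 0 0 0; 1 9.2 22 -0.4 0 0 0"

```text
clock: 30.55
tcp_pos: [518.1, -32.1, 40.6]
tcp_rot: [[0.0, 0.995, 0.104], [0.0, 0.104, -0.995], [-1.0, 0.0, -0.0]]
wrist_force: [-1.0, 0.8, -0.0]
opening: 0.42
```

Request:
apply_moves:
  targets: "1 0 4 0 0 0 0; 1 0 8 0 0 0 0; 1 0 12 0 0 0 0; 1 0 16 0 0 0 0; 1 0 20 0 0 0 0; 1 0 20 0 0 0 0"

```text
clock: 31.15
tcp_pos: [538.0, -30.1, 40.5]
tcp_rot: [[0.0, 0.995, 0.104], [0.0, 0.104, -0.995], [-1.0, 0.0, -0.0]]
wrist_force: [0.3, 1.1, -1.2]
opening: 0.421
```

Request:
apply_moves:
  targets: "1 0.3 4 0 0 0 0; 1 0.3 8 0 0 0 0; 1 0.3 12 0 0 0 0; 1 0.3 16 0 0 0 0; 1 0.3 20 0 0 0 0; 1 0.3 20 0 0 0 0"

```text
clock: 31.75
tcp_pos: [557.8, -28.0, 40.2]
tcp_rot: [[0.0, 0.995, 0.104], [0.0, 0.104, -0.995], [-1.0, 0.0, -0.0]]
wrist_force: [0.1, -0.7, -0.7]
opening: 0.422
```

```bash
python3 pk.py slot 1 0 40 32
```

```text
tcp [557.8 -28.   40.2] -> shift [ 0.2 12.1  0.3] turn [ 0.05 -0.01 -0.01] rows>= 1 op 0.422 t 31.8 F [ 0.1 -0.7 -0.7]
```

Request:
apply_moves:
  targets: "1 0 3 0 0 0 0; 1 0 6 0 0 0 0; 1 0 8 0 0 0 0; 1 0 9 0 0 0 0; 1 0 10 0 0 0 0; 1 0 11 0 0 0 0; 1 0 11 0 0 0 0"

```text
clock: 32.45
tcp_pos: [568.3, -27.0, 40.2]
tcp_rot: [[-0.0, 0.995, 0.104], [0.0, 0.104, -0.995], [-1.0, -0.0, -0.0]]
wrist_force: [-0.1, 0.7, -0.8]
opening: 0.421
```

Request:
apply_moves:
  targets: "1 0 1 0 0 0 0; 1 0 2 0 0 0 0; 1 0 2 0 0 0 0; 1 0 2 0 0 0 0"

```text
clock: 32.85
tcp_pos: [570.1, -26.8, 40.1]
tcp_rot: [[-0.0, 0.995, 0.104], [0.0, 0.104, -0.995], [-1.0, -0.0, -0.0]]
wrist_force: [-2.4, 0.1, -0.4]
opening: 0.419
```

Request:
apply_moves:
  targets: "1 0 1 0 0 0 0; 1 0 2 0 0 0 0; 1 0 2 0 0 0 0; 1 0 2 0 0 0 0"

```text
clock: 33.25
tcp_pos: [570.2, -26.6, 39.5]
tcp_rot: [[-0.004, 0.995, 0.103], [-0.0, 0.103, -0.995], [-1.0, -0.004, -0.0]]
wrist_force: [-11.0, -0.4, 2.1]
opening: 0.421
```

Request:
apply_moves:
  targets: "1 0 -1.5 0 0 0 0; 1 0 -1.5 0 0 0 0; 0 0 -1.5 0 0 0 0; -0.15 0 -1.5 0 0 0 0; -0.15 0 -1.5 0 0 0 0; -0.15 0 -1.5 0 0 0 0"

```text
clock: 33.85
tcp_pos: [571.0, -26.7, 40.4]
tcp_rot: [[0.0, 0.995, 0.104], [0.0, 0.104, -0.995], [-1.0, 0.001, -0.0]]
wrist_force: [0.4, 0.2, 0.9]
opening: 0.575
```

Request:
apply_moves:
  targets: "-0.15 -20 0 0 0 0 0; -0.15 -50 0 0 0 0 0; -0.15 -90 0 0 0 0 0; -0.15 -90 -50 0 0 0 0; -0.15 -90 -100 0 0 0 0; -0.5 -90 -110 40 0 0 0; -0.5 -90 -110 90 0 0 0; -0.5 -90 -110 130 0 0 0"

```text
clock: 34.65
tcp_pos: [474.7, -169.9, 130.9]
tcp_rot: [[0.001, 0.995, 0.103], [-0.001, 0.103, -0.995], [-1.0, 0.001, 0.001]]
wrist_force: [0.6, -0.0, 0.4]
opening: 0.746
```

```bash
python3 -c "
from pk import *
from det import carriers
st()
t=snap('top');s=snap('side')
for c in carriers(t)[0]: print(c)
im=lambda s,r: cv2.resize(s['image'][r[1]:r[3],r[0]:r[2],::-1],(400,400),interpolation=cv2.INTER_CUBIC)
cv2.imwrite('pics/c9.png',cv2.convertScaleAbs(np.hstack([im(t,(310,160,370,220)),im(s,(305,155,365,215))]),alpha=1.2))
cv2.imwrite('pics/c9f.png',t['image'][:,:,::-1])"
```

```text
t 34.65 tcp [ 474.7 -169.9  130.9] F [ 0.6 -0.   0.4] op 0.746
(array([244., 239.]), 425.8, 215.2, 94.1, 43.6, np.float32(39.9))
(array([325., 220.]), 488.2, -42.4, 92.6, 37.1, np.float32(173.3))
(array([320., 184.]), 606.3, -26.2, 92.1, 42.3, np.float32(0.8))
(array([409., 142.]), 752.6, -317.5, 86.6, 84.2, np.float32(44.8))
```

View pics/c9.png

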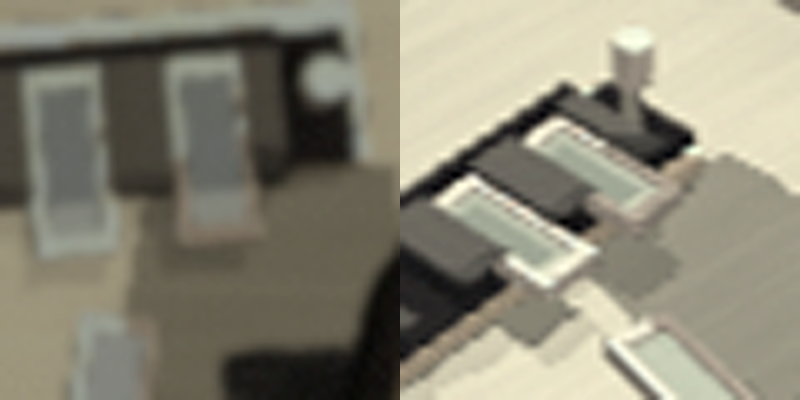

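View pics/c9f.png

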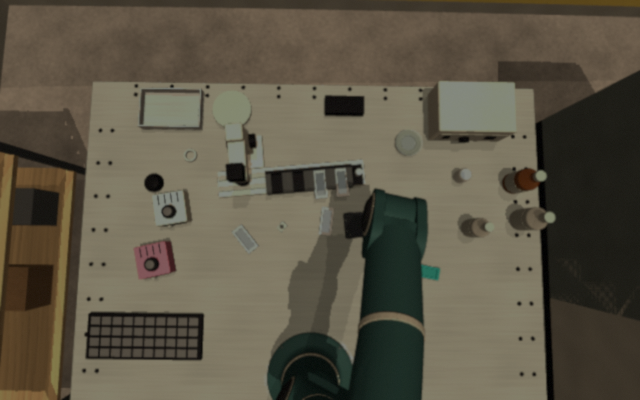

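Two carriers home equally deep. Next C.

```bash
python3 pk.py grasp 487 -45.9 -6.4 130 32
```

```text
tcp [ 474.6 -172.7  130.4] -> shift [   0.2   -6.7 -131.7] turn [11.98  0.09 -0.04] rows>= 3 op 0.749 t 34.8 F [-0.7  0.7 -1.7]
```

Request:
apply_moves:
  targets: "-0.5 0 -2 -40 4 0 0; -0.5 0 -4 -80 8 0 0; -0.5 0 -6 -110 12 0 0; -0.5 0 -6.7 -131.7 12 0 0; -0.5 0 -6.7 -131.7 12 0 0; -0.5 0 -6.7 -131.7 12 0 0"

```text
clock: 35.35
tcp_pos: [454.6, -36.9, 130.4]
tcp_rot: [[0.0, 0.995, -0.104], [-0.0, -0.104, -0.995], [-1.0, 0.0, 0.0]]
wrist_force: [0.4, -0.3, 0.9]
opening: 0.746
```

```bash
python3 pk.py grasp 487 -45.9 -6.4 4.5 32
```

```text
tcp [454.6 -36.9 130.4] -> shift [125.9   1.1   5.3] turn [ 0.42  0.   -0.02] rows>= 3 op 0.746 t 35.4 F [ 0.4 -0.3  0.9]
```

Request:
apply_moves:
  targets: "-0.5 40 1 5 0.4 0 0; -0.5 80 1 5 0.4 0 0; -0.5 105 1 5 0.4 0 0; -0.5 118 1 5 0.4 0 0; -0.5 125.5 1 5 0.4 0 0; -0.5 125.5 1 5 0.4 0 0; -0.5 125.5 1 5 0.4 0 0"

```text
clock: 36.05
tcp_pos: [455.6, -42.4, 5.6]
tcp_rot: [[0.001, 0.994, -0.113], [-0.0, -0.113, -0.994], [-1.0, 0.001, 0.0]]
wrist_force: [-0.4, -0.3, -0.4]
opening: 0.75
```

```bash
python3 -c "
from pk import *
from det import carriers
grasp(487,-45.9,-6.4,4.5,32)
s=snap('side');cv2.imwrite('pics/d1.png',cv2.resize(s['image'][150:250,270:420,::-1],(600,400),interpolation=cv2.INTER_CUBIC))"
```

```text
tcp [455.6 -42.4   5.6] -> shift [ 1.1 -0.4 -0. ] turn [-0.06  0.   -0.07] rows>= 1 op 0.75 t 36.0 F [-0.4 -0.3 -0.4]
```

View pics/d1.png

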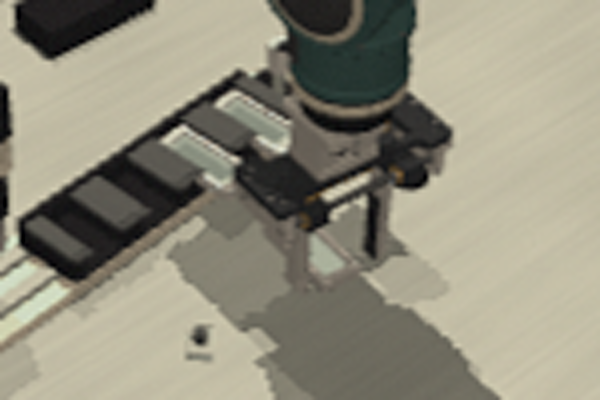

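Fingers straddle carrier C's near end. Close and lift.

Request:
apply_moves:
  targets: "1 0 0 0 0 0 0; 1 0 0 0 0 0 0; 1 0 0 0 0 0 0; 1 0 0 0 0 0 0; 1 0 0 0 0 0 0; 1 0 0 0 0 0 0; 1 0 0 0 0 0 0; 1 0 0 0 0 0 0"

```text
clock: 36.9
tcp_pos: [455.0, -42.2, 4.9]
tcp_rot: [[0.0, 0.994, -0.112], [-0.0, -0.112, -0.994], [-1.0, 0.0, -0.0]]
wrist_force: [-1.5, -0.1, 5.6]
opening: 0.422
```

Request:
apply_moves:
  targets: "1 -20 0 0 0 0 0; 1 -50 0 0 0 0 0; 1 -75 -10 0 0 0 0; 1 -75 -10 0 0 0 0; 1 -75 -10 0 0 0 0"

```text
clock: 37.4
tcp_pos: [445.2, -41.2, 79.8]
tcp_rot: [[0.001, 0.994, -0.113], [-0.0, -0.113, -0.994], [-1.0, 0.001, 0.0]]
wrist_force: [0.3, 0.7, -0.6]
opening: 0.422
```

```bash
python3 pk.py slot 2 75 75 32
```

```text
tcp [445.2 -41.2  79.8] -> shift [  4.8  34.6 -78.5] turn [-1.236e+01  1.000e-02 -4.000e-02] rows>= 2 op 0.422 t 37.4 F [ 0.3  0.7 -0.6]
```

Request:
apply_moves:
  targets: "1 0 0 -25 -4 0 0; 1 0 10 -45 -8 0 0; 1 0 22 -65 -12.4 0 0; 1 0 34.6 -78.5 -12.4 0 0; 1 15 34.6 -78.5 -12.4 0 0; 1 25 34.6 -78.5 -12.4 0 0; 1 25 34.6 -78.5 -12.4 0 0; 1 25 34.6 -78.5 -12.4 0 0"

```text
clock: 38.2
tcp_pos: [488.0, 33.1, 54.4]
tcp_rot: [[-0.001, 0.995, 0.104], [0.0, 0.104, -0.995], [-1.0, -0.001, -0.0]]
wrist_force: [-0.6, -0.9, -0.7]
opening: 0.421
```

```bash
python3 -c "
from pk import *
slot(2,75,40.2,32)
s=snap('side');cv2.imwrite('pics/d2.png',cv2.resize(s['image'][130:230,240:390,::-1],(600,400),interpolation=cv2.INTER_CUBIC))"
```

```text
tcp [488.   33.1  54.4] -> shift [14.2  0.3  0.2] turn [ 0.07 -0.01  0.07] rows>= 1 op 0.421 t 38.2 F [-0.6 -0.9 -0.7]
```

View pics/d2.png

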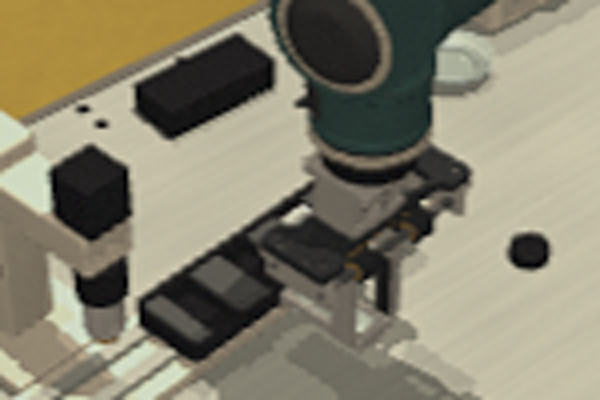

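Request:
apply_moves:
  targets: "1 7 0 0.2 0 0 0; 1 14.2 0 0.2 0 0 0; 1 14.2 5 0.2 0 0 0; 1 14.2 10 0.2 0 0 0; 1 14.2 14 0.2 0 0 0; 1 14.2 18 0.2 0 0 0; 1 14.2 22 0.2 0 0 0; 1 14.2 22 0.2 0 0 0"

```text
clock: 39.05
tcp_pos: [510.7, 35.2, 40.6]
tcp_rot: [[0.0, 0.995, 0.104], [0.0, 0.104, -0.995], [-1.0, 0.0, -0.0]]
wrist_force: [-0.3, 0.5, -0.4]
opening: 0.421
```

Request:
apply_moves:
  targets: "1 0 4 0 0 0 0; 1 0 8 0 0 0 0; 1 0 12 0 0 0 0; 1 0 16 0 0 0 0; 1 0 20 0 0 0 0; 1 0 20 0 0 0 0"

```text
clock: 39.65
tcp_pos: [530.5, 37.3, 40.5]
tcp_rot: [[0.0, 0.995, 0.104], [0.0, 0.104, -0.995], [-1.0, 0.0, -0.0]]
wrist_force: [0.2, 1.2, -1.3]
opening: 0.42
```

Request:
apply_moves:
  targets: "1 0 4 0 0 0 0; 1 0 8 0 0 0 0; 1 0 12 0 0 0 0; 1 0 16 0 0 0 0; 1 0 20 0 0 0 0; 1 0 20 0 0 0 0"

```text
clock: 40.25
tcp_pos: [550.4, 39.4, 40.5]
tcp_rot: [[0.0, 0.995, 0.104], [0.0, 0.104, -0.995], [-1.0, 0.0, -0.0]]
wrist_force: [-0.3, -1.0, -0.8]
opening: 0.418
```

```bash
python3 pk.py slot 2 0 40 32
```

```text
tcp [550.4  39.4  40.5] -> shift [ 0.5 12.6  0. ] turn [ 0.05 -0.01 -0.01] rows>= 1 op 0.418 t 40.2 F [-0.3 -1.  -0.8]
```

Request:
apply_moves:
  targets: "1 0.2 3 0 0 0 0; 1 0.2 6 0 0 0 0; 1 0.2 8 0 0 0 0; 1 0.2 10 0 0 0 0; 1 0.2 11 0 0 0 0; 1 0.2 12 0 0 0 0; 1 0.2 12 0 0 0 0"

```text
clock: 40.95
tcp_pos: [561.9, 40.5, 40.3]
tcp_rot: [[-0.0, 0.995, 0.103], [0.0, 0.103, -0.995], [-1.0, -0.0, -0.0]]
wrist_force: [-0.8, -0.5, -1.2]
opening: 0.423
```

Request:
apply_moves:
  targets: "1 0 1 0 0 0 0; 1 0 2 0 0 0 0; 1 0 2 0 0 0 0; 1 0 2 0 0 0 0"

```text
clock: 41.35
tcp_pos: [563.7, 40.7, 40.3]
tcp_rot: [[-0.0, 0.995, 0.104], [0.0, 0.104, -0.995], [-1.0, -0.0, -0.0]]
wrist_force: [-1.1, 0.5, -0.4]
opening: 0.424
```

Request:
apply_moves:
  targets: "1 0 1 0 0 0 0; 1 0 2 0 0 0 0; 1 0 3 0 0 0 0; 1 0 3 0 0 0 0"

```text
clock: 41.75
tcp_pos: [563.9, 40.9, 39.3]
tcp_rot: [[-0.006, 0.995, 0.104], [-0.001, 0.104, -0.995], [-1.0, -0.006, 0.0]]
wrist_force: [-15.3, -0.7, 1.3]
opening: 0.42
```

Request:
apply_moves:
  targets: "1 0 -2.5 0 0 0 0; 1 0 -2.5 0 0 0 0; 0 0 -2.5 0 0 0 0; -0.15 0 -2.5 0 0 0 0; -0.15 0 -2.5 0 0 0 0; -0.15 0 -2.5 0 0 0 0"

```text
clock: 42.35
tcp_pos: [564.7, 40.8, 40.5]
tcp_rot: [[0.001, 0.995, 0.104], [0.0, 0.104, -0.995], [-1.0, 0.001, -0.0]]
wrist_force: [0.1, 0.3, 0.4]
opening: 0.572
```

Request:
apply_moves:
  targets: "-0.15 -20 0 0 0 0 0; -0.15 -50 0 0 0 0 0; -0.15 -90 0 0 0 0 0; -0.15 -90 -50 0 0 0 0; -0.15 -90 -100 0 0 0 0; -0.5 -90 -140 0 0 0 0; -0.5 -90 -140 0 0 0 0; -0.5 -90 -140 0 0 0 0"

```text
clock: 43.15
tcp_pos: [425.4, 26.1, 130.9]
tcp_rot: [[0.001, 0.995, 0.103], [-0.0, 0.103, -0.995], [-1.0, 0.001, 0.0]]
wrist_force: [0.5, 0.5, 0.6]
opening: 0.743
```

```bash
python3 -c "
from pk import *
from det import carriers
t=snap('top');s=snap('side')
for c in carriers(t)[0]: print(c)
grasp(425.8,215.2,39.9,130,32)
im=lambda s,r: cv2.resize(s['image'][r[1]:r[3],r[0]:r[2],::-1],(400,400),interpolation=cv2.INTER_CUBIC)
cv2.imwrite('pics/d9.png',cv2.convertScaleAbs(np.hstack([im(t,(300,150,370,220)),im(s,(295,155,365,225))]),alpha=1.2))
cv2.imwrite('pics/d9f.png',t['image'][:,:,::-1])"
```

```text
(array([244., 239.]), 425.8, 215.2, 94.1, 43.6, np.float32(39.9))
(array([409., 142.]), 749.3, -319.1, 84.4, 83.6, np.float32(1.0))
(array([235., 141.]), 739.6, 257.0, 146.0, 63.3, np.float32(3.3))
tcp [426.2  26.4 130.6] -> shift [   0.7   -7.3 -169.9] turn [-3.395e+01  1.000e-02 -6.000e-02] rows>= 4 op 0.751 t 43.2 F [0.1 0.6 0.1]
```

View pics/d9.png

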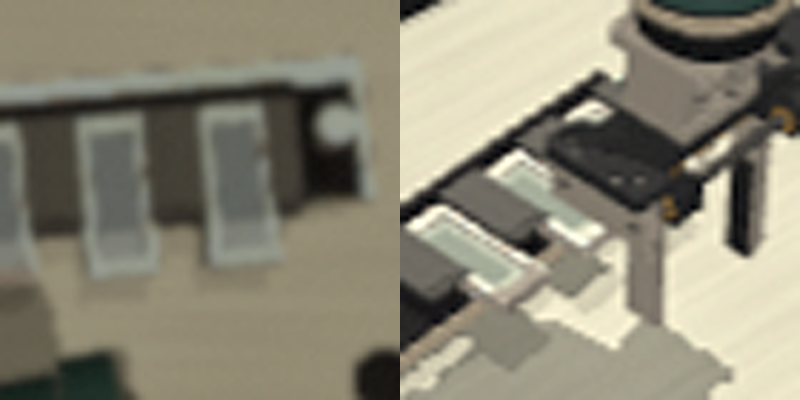

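View pics/d9f.png

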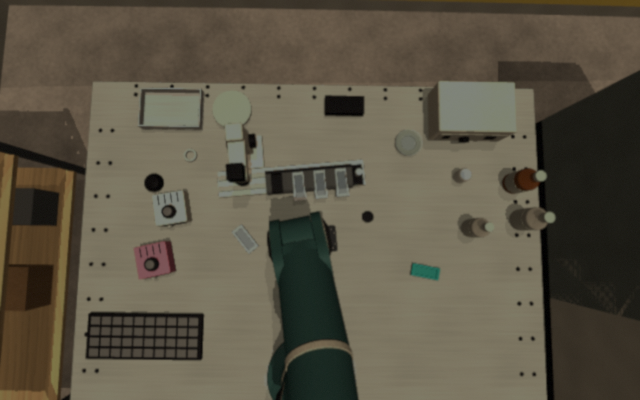

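Three carriers are home alike (px x≈298, 320, 342). Now carrier A at (245,239).

Request:
apply_moves:
  targets: "-0.5 0 -2 -40 -8 0 0; -0.5 0 -4 -80 -16 0 0; -0.5 0 -6 -120 -24 0 0; -0.5 0 -7 -150 -32 0 0; -0.5 0 -7.3 -169.9 -34 0 0; -0.5 0 -7.3 -169.9 -34 0 0; -0.5 0 -7.3 -169.9 -34 0 0; -0.5 0 -7.3 -169.9 -34 0 0"

```text
clock: 44.05
tcp_pos: [400.7, 193.8, 130.2]
tcp_rot: [[-0.0, 0.768, 0.641], [-0.0, 0.641, -0.768], [-1.0, -0.0, -0.0]]
wrist_force: [-0.6, 0.2, -0.0]
opening: 0.748
```

```bash
python3 -c "
from pk import *
grasp(425.8,215.2,39.9,4.5,32)
s=snap('side');t=snap('top')
im=lambda s,r: cv2.resize(s['image'][r[1]:r[3],r[0]:r[2],::-1],(400,300),interpolation=cv2.INTER_CUBIC)
cv2.imwrite('pics/e1.png',np.hstack([im(t,(200,190,320,280)),im(s,(250,190,370,280))]))"
```

```text
tcp [400.7 193.8 130.2] -> shift [125.7   1.1  -0.3] turn [-0.06 -0.01  0.02] rows>= 3 op 0.748 t 44.0 F [-0.6  0.2 -0. ]
```

View pics/e1.png

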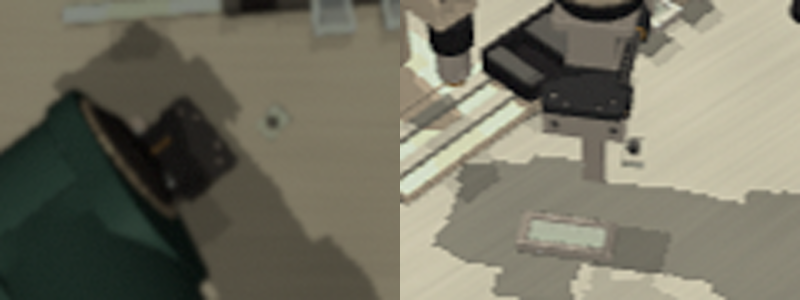

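Request:
apply_moves:
  targets: "-0.5 40 1 0 0 0 0; -0.5 80 1 0 0 0 0; -0.5 105 1 0 0 0 0; -0.5 118 1 0 0 0 0; -0.5 125.5 1 0 0 0 0; -0.5 125.5 1 0 0 0 0; -0.5 125.5 1 0 0 0 0"

```text
clock: 44.85
tcp_pos: [401.7, 195.4, 5.8]
tcp_rot: [[0.001, 0.767, 0.642], [0.0, 0.642, -0.767], [-1.0, 0.001, 0.0]]
wrist_force: [-0.1, 0.5, -0.2]
opening: 0.753
```

Request:
apply_moves:
  targets: "1 0 0 0 0 0 0; 1 0 0 0 0 0 0; 1 0 0 0 0 0 0; 1 0 0 0 0 0 0; 1 0 0 0 0 0 0; 1 0 0 0 0 0 0; 1 0 0 0 0 0 0; 1 0 0 0 0 0 0"

```text
clock: 45.65
tcp_pos: [401.1, 195.2, 5.0]
tcp_rot: [[0.0, 0.767, 0.642], [-0.0, 0.642, -0.767], [-1.0, 0.0, 0.0]]
wrist_force: [-0.4, -1.0, 7.5]
opening: 0.423
```

Request:
apply_moves:
  targets: "1 -20 0 0 0 0 0; 1 -50 0 0 0 0 0; 1 -75 0 0 0 0 0; 1 -75 0 0 0 0 0; 1 -75 0 0 0 0 0"

```text
clock: 46.15
tcp_pos: [401.2, 194.9, 79.8]
tcp_rot: [[0.001, 0.767, 0.642], [0.0, 0.642, -0.767], [-1.0, 0.001, 0.0]]
wrist_force: [0.1, 0.1, -0.7]
opening: 0.421
```

```bash
python3 -c "
from pk import *
slot(3,80,75,32)
s=snap('side');cv2.imwrite('pics/e2.png',cv2.resize(s['image'][160:280,220:400,::-1],(600,400),interpolation=cv2.INTER_CUBIC))"
```

```text
tcp [401.2 194.9  79.8] -> shift [  4.9  -3.2 121. ] turn [ 3.402e+01  1.000e-02 -4.000e-02] rows>= 4 op 0.421 t 46.1 F [ 0.1  0.1 -0.7]
```

View pics/e2.png

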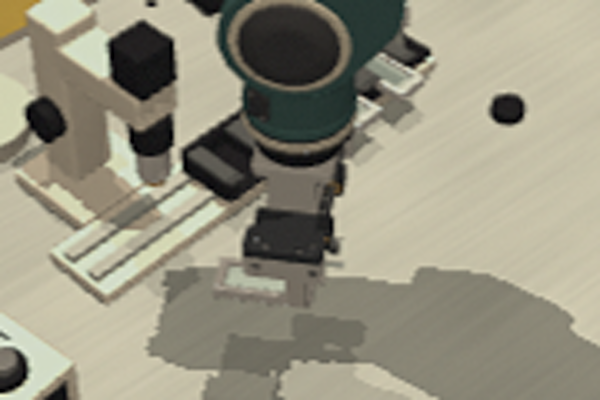

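```bash
python3 -c "
from pk import *
t=snap('top'); s=snap('side')
for uv,z in (((226,164),250),((243.5,164),250),((244.5,181),250),((228,182),250),((241,186),200),((241,186),160)):
  p=px2w(t,[uv],z)[0]; l=local(p[0],p[1]); print(uv,z,p.round(),'station',round(l[0]-7,1),round(l[1]-210,1))
r=(200,140,270,200)
cv2.imwrite('pics/e3.png',np.hstack([cv2.resize(a['image'][q[1]:q[3],q[0]:q[2],::-1],(400,343),interpolation=cv2.INTER_CUBIC) for a,q in((t,(200,140,270,200)),(s,(210,150,280,210)))]))
"
```

```text
(226, 164) 250 [624. 230. 250.] station 18.3 160.8
(243.5, 164) 250 [625. 184. 250.] station 14.2 114.5
(244.5, 181) 250 [579. 180. 250.] station -31.5 115.1
(228, 182) 250 [576. 223. 250.] station -30.3 158.7
(241, 186) 200 [572. 198. 200.] station -36.8 133.7
(241, 186) 160 [577. 205. 160.] station -31.0 140.4
```

View pics/e3.png

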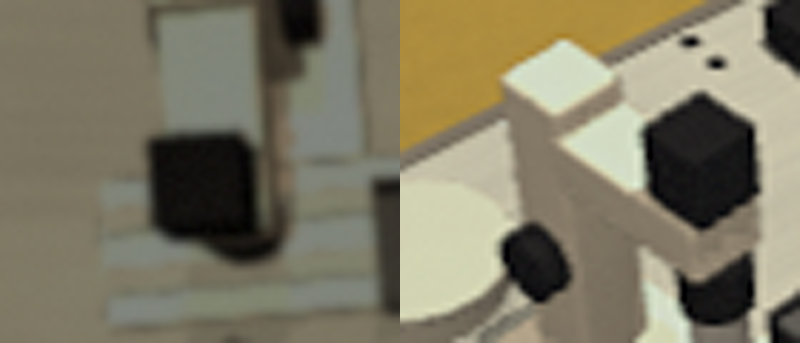

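Straight-down insertion at slot 3 would bring the gripper body within a few mm of the head barrel. I'll set the carrier back down and regrip with the tool leaned 18° towards the robot.

Request:
apply_moves:
  targets: "1 30 0 0 0 0 0; 1 55 0 0 0 0 0; 1 68 0 0 0 0 0; 1 74.5 0 0 0 0 0; 1 74.5 0 0 0 0 0; 0 74.5 0 0 0 0 0; -0.3 74.5 0 0 0 0 0; -0.3 74.5 0 0 0 0 0"

```text
clock: 47.1
tcp_pos: [401.3, 195.2, 5.8]
tcp_rot: [[0.001, 0.767, 0.642], [0.0, 0.642, -0.767], [-1.0, 0.001, 0.0]]
wrist_force: [-0.6, -0.1, 0.1]
opening: 0.625
```

Request:
apply_moves:
  targets: "-0.3 -10 0 0 0 0 0; -0.3 -25 0 0 0 0 0; -0.3 -25 0 0 0 0 6; -0.3 -25 0 0 0 0 12; -0.3 -25 0 0 0 0 18; -0.3 -25 0 0 0 0 18; -0.3 -25 0 0 0 0 18"

```text
clock: 47.8
tcp_pos: [401.1, 194.4, 30.9]
tcp_rot: [[0.238, 0.729, 0.641], [0.198, 0.61, -0.767], [-0.951, 0.309, 0.001]]
wrist_force: [1.0, 0.1, 0.1]
opening: 0.645
```

```bash
cat >> h.py <<'E'
def plan(p,yaw,tilt=0):
    s=manip.read_state(); R=np.array(s['tcp_rot']).reshape(3,3); p=np.array(p,float)
    Rd=rotdown(yaw)@cv2.Rodrigues(np.array([0,0,np.radians(tilt)]))[0]
    d=R.T@(p-np.array(s['tcp_pos'])); rv=np.degrees(cv2.Rodrigues(R.T@Rd)[0].ravel())
    print('tcp',np.round(s['tcp_pos'],1),'-> shift',d.round(1),'turn',rv.round(2),'t',round(s['clock'],1),'F',np.round(s['wrist_force'],1),'q',np.round(s['qpos'],2))
    print('world x,y,z unit in tool axes: ex',(R.T@np.r_[ex_,0]).round(3),'up',(R.T@[0,0,1]).round(3))
ex_=np.array([np.cos(np.radians(5.9)),np.sin(np.radians(5.9))])
E
sed -i 's/def grasp(cx,cy,a,z,off=20)/def grasp(cx,cy,a,z,off=20,tilt=0)/; s/,a-90)/,a-90,tilt)/; s/off=20,dy=0.3)/off=20,dy=0.3,tilt=0)/; s/5.9-90)/5.9-90,tilt)/' pk.py
python3 -c "
from pk import *
from det import carriers
grasp(425.8,215.2,39.9,7,33,18)
s=snap('side');t=snap('top')
im=lambda s,r: cv2.resize(s['image'][r[1]:r[3],r[0]:r[2],::-1],(400,300),interpolation=cv2.INTER_CUBIC)
cv2.imwrite('pics/e4.png',np.hstack([im(t,(200,190,320,280)),im(s,(240,180,380,285))]))"
```

```text
tcp [401.1 194.4  30.9] -> shift [22.5 -8.1 -0.1] turn [ 0.01  0.05 -0.02] t 47.8 F [1.  0.1 0.1] q [ 0.07  0.33 -0.59  2.39  0.62  0.2  -1.94]
world x,y,z unit in tool axes: ex [0.257 0.788 0.559] up [-0.951  0.309  0.001]
```

View pics/e4.png

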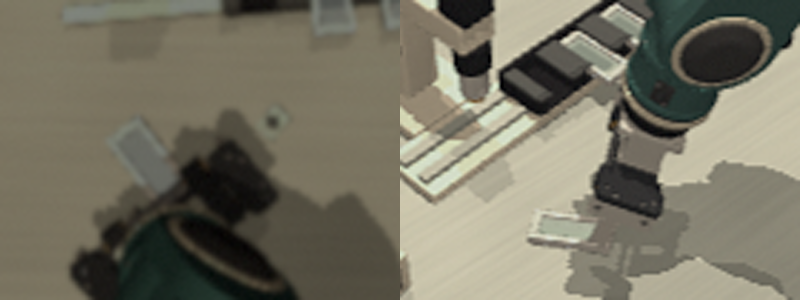

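```bash
python3 -c "
from pk import *
grasp(425.8,215.2,39.9,6.5,33,12)"
```

```text
tcp [401.9 195.3  31. ] -> shift [22.7 -9.4  0. ] turn [ 0.01  0.03 -6.06] t 47.9 F [ 0.5 -0.7  0.6] q [ 0.06  0.34 -0.59  2.39  0.62  0.19 -1.93]
world x,y,z unit in tool axes: ex [0.257 0.788 0.559] up [-0.951  0.31   0.001]
```

Request:
apply_moves:
  targets: "-0.3 0 0 0 0 0 -3; -0.3 0 0 0 0 0 -6; -0.3 8 -3 0 0 0 -6; -0.3 16 -6.5 0 0 0 -6; -0.3 22.7 -9.4 0 0 0 -6; -0.3 22.7 -9.4 0 0 0 -6; -0.3 22.7 -9.4 0 0 0 -6"

```text
clock: 48.6
tcp_pos: [399.5, 194.3, 6.0]
tcp_rot: [[0.159, 0.749, 0.643], [0.134, 0.629, -0.766], [-0.978, 0.208, -0.0]]
wrist_force: [0.2, 0.4, 0.3]
opening: 0.649
```

```bash
python3 -c "
from pk import *
grasp(425.8,215.2,39.9,6.5,33,12)"
```

```text
tcp [399.5 194.3   6. ] -> shift [-0.4  0.6  0.8] turn [ 0.09 -0.02  0.01] t 48.6 F [0.2 0.4 0.3] q [ 0.02  0.42 -0.58  2.33  0.64  0.3  -1.96]
world x,y,z unit in tool axes: ex [0.172 0.81  0.56 ] up [-0.978  0.208 -0.   ]
```

Request:
apply_moves:
  targets: "1 0 0 0 0 0 0; 1 0 0 0 0 0 0; 1 0 0 0 0 0 0; 1 0 0 0 0 0 0; 1 0 0 0 0 0 0; 1 0 0 0 0 0 0; 1 0 0 0 0 0 0; 1 0 0 0 0 0 0"

```text
clock: 49.4
tcp_pos: [399.7, 193.9, 6.0]
tcp_rot: [[0.16, 0.75, 0.642], [0.133, 0.628, -0.767], [-0.978, 0.208, 0.0]]
wrist_force: [-0.8, -2.0, 7.5]
opening: 0.421
```

Request:
apply_moves:
  targets: "1 -20 4 0 0 0 0; 1 -45 10 0 0 0 0; 1 -70 15 0 0 0 0; 1 -70 15 0 0 0 0; 1 -70 15 0 0 0 0"

```text
clock: 49.9
tcp_pos: [400.0, 193.4, 77.4]
tcp_rot: [[0.16, 0.751, 0.641], [0.133, 0.627, -0.767], [-0.978, 0.208, 0.001]]
wrist_force: [0.1, -0.4, -1.8]
opening: 0.419
```

```bash
python3 -c "
from pk import *
slot(3,80,75,32,0.3,12)
s=snap('side');cv2.imwrite('pics/e5.png',cv2.resize(s['image'][160:280,220:400,::-1],(600,400),interpolation=cv2.INTER_CUBIC))"
```

```text
tcp [400.  193.4  77.4] -> shift [  2.2  -1.7 120.6] turn [33.24 -7.03 -0.04] t 49.9 F [ 0.1 -0.4 -1.8] q [ 0.28  0.29 -0.84  2.29  0.39  0.48 -1.73]
world x,y,z unit in tool axes: ex [0.173 0.811 0.559] up [-0.978  0.208  0.001]
```

View pics/e5.png

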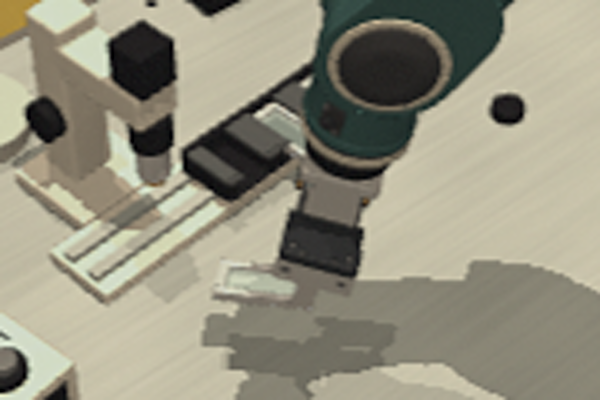

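Request:
apply_moves:
  targets: "1 0.5 0 25 7 -1.5 0; 1 1 -1 50 14 -3 0; 1 1.5 -1 75 21 -4.5 0; 1 2 -1.7 100 28 -6 0; 1 2.2 -1.7 120.6 33.2 -7 0; 1 2.2 -1.7 120.6 33.2 -7 0; 1 2.2 -1.7 120.6 33.2 -7 0; 1 2.2 -1.7 120.6 33.2 -7 0"

```text
clock: 50.75
tcp_pos: [475.3, 101.4, 74.3]
tcp_rot: [[0.205, 0.973, 0.107], [0.023, 0.105, -0.994], [-0.978, 0.206, -0.001]]
wrist_force: [-0.5, -0.5, -0.5]
opening: 0.421
```

```bash
python3 -c "
from pk import *
slot(3,80,55,32,0.3,12)"
```

```text
tcp [475.3 101.4  74.3] -> shift [19.1 -3.1  1.5] turn [ 0.25 -0.11  0.09] t 50.8 F [-0.5 -0.5 -0.5] q [ 0.21  0.31 -0.57  2.21  0.44  0.5  -2.16]
world x,y,z unit in tool axes: ex [0.206 0.978 0.005] up [-0.978  0.206 -0.001]
```

Request:
apply_moves:
  targets: "1 8 -1.5 1 0.2 0 0; 1 19 -3.1 1.5 0.2 0 0; 1 19 -3.1 1.5 0.2 0 0; 1 19 -3.1 1.5 0.2 0 0"

```text
clock: 51.15
tcp_pos: [476.8, 99.6, 55.4]
tcp_rot: [[0.205, 0.973, 0.102], [0.023, 0.1, -0.995], [-0.978, 0.207, -0.002]]
wrist_force: [0.7, 0.1, -0.7]
opening: 0.42
```

```bash
python3 -c "
from pk import *
slot(3,80,41.2,32,0.3,12)
s=snap('side');t=snap('top')
im=lambda s,r: cv2.resize(s['image'][r[1]:r[3],r[0]:r[2],::-1],(400,300),interpolation=cv2.INTER_CUBIC)
cv2.imwrite('pics/e6.png',np.hstack([im(t,(220,140,340,230)),im(s,(240,150,360,240))]))"
```

```text
tcp [476.8  99.6  55.4] -> shift [13.8 -3.3 -0.4] turn [-0.05 -0.09  0.07] t 51.1 F [ 0.7  0.1 -0.7] q [ 0.17  0.35 -0.53  2.22  0.5   0.46 -2.21]
world x,y,z unit in tool axes: ex [ 0.207  0.978 -0.001] up [-0.978  0.207 -0.002]
```

View pics/e6.png

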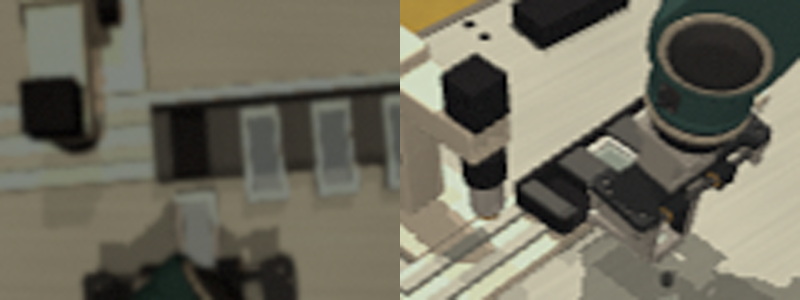

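```bash
python3 -c "
from pk import *
t=snap('top')
g=cv2.cvtColor(t['image'],cv2.COLOR_RGB2GRAY).astype(np.float32)
def prof(x,z,y0,y1):
  yr=np.arange(y0,y1,0.5); P=np.array([np.r_[K+ex*x+ey*y,z] for y in yr]); uv=w2px(t,P).astype(np.float32)
  p=cv2.GaussianBlur(cv2.remap(g,uv[:,:1],uv[:,1:],cv2.INTER_LINEAR),(1,5),1).ravel(); d=np.gradient(p)
  return [(float(yr[i]),round(float(d[i]),1)) for i in range(2,len(yr)-2) if abs(d[i])>1.2 and abs(d[i])==abs(d[max(0,i-6):i+7]).max()]
for x in (-30,-20,-10,0,10): print('slot3',x,prof(x,54,225,290))
for x in (-65,-70,-75,-80,-90,-95): print('carrier',x,prof(x,61.4,225,290))
for x in (-45,-50,-55,-62): print('c in slot2',x,prof(x,46,155,215))
"
```

```text
slot3 -30 [(240.0, -2.0), (274.0, 2.2), (288.5, 3.5)]
slot3 -20 [(241.0, -2.2), (273.0, 2.6), (288.5, 3.1)]
slot3 -10 [(240.5, -2.2), (272.5, 2.6), (288.0, 2.5)]
slot3 0 [(240.0, -2.1), (274.5, 2.4), (288.5, 2.8)]
slot3 10 [(239.5, -2.1), (274.0, 2.7), (288.5, 3.5)]
carrier -65 [(235.5, 1.6), (273.0, -1.9), (285.0, 2.1)]
carrier -70 [(236.0, 1.5), (273.0, -2.5), (285.0, 2.8)]
carrier -75 [(242.5, -1.2), (273.5, -2.3), (288.0, 1.9)]
carrier -80 [(239.5, -1.4), (264.5, -1.4), (274.0, -1.9)]
carrier -90 [(229.0, -2.1), (265.5, -1.5), (274.5, -1.6)]
carrier -95 [(226.5, -1.8), (234.5, 1.9), (238.0, 1.9), (266.0, -1.2), (274.5, -1.3)]
c in slot2 -45 [(168.0, 2.6), (174.5, -1.5), (199.5, 2.2), (206.0, -2.9)]
c in slot2 -50 [(200.5, 2.2), (206.5, -1.5)]
c in slot2 -55 [(166.0, 1.3), (172.5, -1.3), (200.5, 1.8), (207.0, -1.5)]
c in slot2 -62 [(205.0, -1.5)]
```

Request:
apply_moves:
  targets: "1 7 -1.5 -0.6 0 0 0; 1 13.8 -3.2 -0.6 0 0 0; 1 14.8 1.7 -0.6 0 0 0; 1 15.9 6.6 -0.6 0 0 0; 1 16.7 10.5 -0.6 0 0 0; 1 17.5 14.4 -0.6 0 0 0; 1 18.4 18.3 -0.6 0 0 0; 1 18.4 18.3 -0.6 0 0 0"

```text
clock: 52.1
tcp_pos: [499.3, 102.2, 41.6]
tcp_rot: [[0.207, 0.973, 0.101], [0.023, 0.099, -0.995], [-0.978, 0.208, -0.002]]
wrist_force: [-0.6, 0.5, -1.4]
opening: 0.42
```

```bash
python3 -c "
from pk import *
slot(3,58,41.2,32,0.3,12)"
```

```text
tcp [499.3 102.2  41.6] -> shift [ 0.2 -1.1 -0.2] turn [-0.11 -0.08  0.  ] t 52.1 F [-0.6  0.5 -1.4] q [ 0.14  0.41 -0.49  2.18  0.54  0.45 -2.24]
world x,y,z unit in tool axes: ex [ 0.208  0.978 -0.002] up [-0.978  0.208 -0.002]
```

Continue: 20 mm more (0.208, 0.978 per mm).

Request:
apply_moves:
  targets: "1 1 3.9 -0.2 0 0 0; 1 1.8 7.8 -0.2 0 0 0; 1 2.6 11.7 -0.2 0 0 0; 1 3.4 15.6 -0.2 0 0 0; 1 4.3 19.5 -0.2 0 0 0; 1 4.3 19.5 -0.2 0 0 0"

```text
clock: 52.7
tcp_pos: [519.1, 104.5, 41.4]
tcp_rot: [[0.207, 0.973, 0.101], [0.023, 0.099, -0.995], [-0.978, 0.208, -0.002]]
wrist_force: [-1.0, 0.2, -1.2]
opening: 0.419
```

Request:
apply_moves:
  targets: "1 0.8 3.9 0 0 0 0; 1 1.6 7.8 0 0 0 0; 1 2.5 11.7 0 0 0 0; 1 3.3 15.6 0 0 0 0; 1 4.2 19.5 0 0 0 0; 1 4.2 19.5 0 0 0 0"

```text
clock: 53.3
tcp_pos: [538.9, 106.5, 41.3]
tcp_rot: [[0.207, 0.973, 0.101], [0.023, 0.099, -0.995], [-0.978, 0.208, -0.002]]
wrist_force: [-0.2, 0.4, 0.0]
opening: 0.422
```

```bash
python3 -c "
from pk import *
slot(3,0,41.2,32,0.3,12)
s=snap('side');t=snap('top')
im=lambda s,r: cv2.resize(s['image'][r[1]:r[3],r[0]:r[2],::-1],(400,300),interpolation=cv2.INTER_CUBIC)
cv2.imwrite('pics/e7.png',np.hstack([im(t,(220,140,340,230)),im(s,(240,150,360,240))]))"
```

```text
tcp [538.9 106.5  41.3] -> shift [ 3.6 16.7 -0. ] turn [-0.11 -0.09  0.01] t 53.3 F [-0.2  0.4  0. ] q [ 0.14  0.46 -0.49  2.08  0.54  0.49 -2.21]
world x,y,z unit in tool axes: ex [ 0.208  0.978 -0.002] up [-0.978  0.208 -0.002]
```

View pics/e7.png

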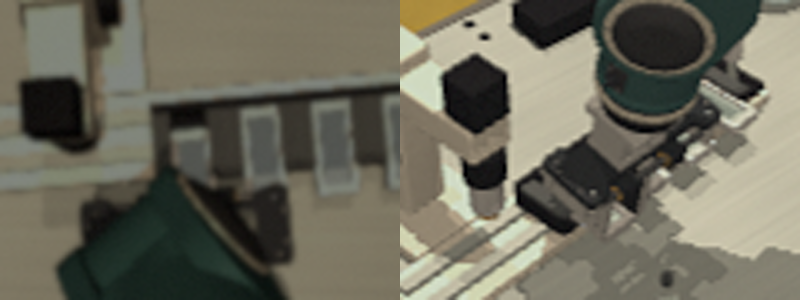

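Request:
apply_moves:
  targets: "1 0.6 2.9 0 0 0 0; 1 1.2 5.9 0 0 0 0; 1 1.9 8.8 0 0 0 0; 1 2.5 11.7 0 0 0 0; 1 2.9 13.7 0 0 0 0; 1 3.2 15.2 0 0 0 0; 1 3.2 15.2 0 0 0 0"

```text
clock: 54.1
tcp_pos: [554.0, 108.0, 41.3]
tcp_rot: [[0.206, 0.973, 0.101], [0.023, 0.099, -0.995], [-0.978, 0.208, -0.002]]
wrist_force: [0.1, -0.2, -0.9]
opening: 0.418
```

Request:
apply_moves:
  targets: "1 0.2 1 0 0 0 0; 1 0.4 2 0 0 0 0; 1 0.4 2 0 0 0 0"

```text
clock: 54.4
tcp_pos: [555.4, 108.2, 41.1]
tcp_rot: [[0.205, 0.973, 0.101], [0.022, 0.099, -0.995], [-0.978, 0.207, -0.002]]
wrist_force: [-4.1, -0.1, -0.6]
opening: 0.421
```

Request:
apply_moves:
  targets: "1 0.2 1 0 0 0 0; 1 0.4 2 0 0 0 0; 1 0.6 3 0 0 0 0; 1 0.6 3 0 0 0 0"

```text
clock: 54.8
tcp_pos: [555.6, 108.2, 39.8]
tcp_rot: [[0.2, 0.974, 0.102], [0.021, 0.1, -0.995], [-0.98, 0.201, -0.001]]
wrist_force: [-20.3, -0.0, 2.7]
opening: 0.422
```

Request:
apply_moves:
  targets: "1 -0.6 -2.8 0 0 0 0; 1 -0.6 -2.8 0 0 0 0; 0 -0.6 -2.8 0 0 0 0; -0.15 -0.6 -2.8 0 0 0 0; -0.15 -0.6 -2.8 0 0 0 0; -0.15 -0.6 -2.8 0 0 0 0"

```text
clock: 55.4
tcp_pos: [556.5, 108.3, 41.6]
tcp_rot: [[0.207, 0.973, 0.101], [0.023, 0.099, -0.995], [-0.978, 0.208, -0.002]]
wrist_force: [-0.5, 0.4, 0.1]
opening: 0.575
```

Request:
apply_moves:
  targets: "-0.15 -15 3 0 0 0 0; -0.15 -40 -5 0 0 0 0; -0.15 -75 -30 0 0 0 0; -0.15 -85 -75 0 0 0 0; -0.15 -95 -120 0 0 0 0; -0.15 -100 -150 40 0 0 0; -0.15 -100 -150 90 0 0 0; -0.15 -100 -150 130 0 0 0"

```text
clock: 56.2
tcp_pos: [402.5, -40.3, 109.3]
tcp_rot: [[0.209, 0.973, 0.102], [0.021, 0.1, -0.995], [-0.978, 0.21, 0.0]]
wrist_force: [1.2, -1.0, -0.1]
opening: 0.577
```

Request:
apply_moves:
  targets: "-0.15 0 0 45 0 0 -4; -0.15 0 0 70 0 0 -8; -0.15 0 0 70 0 0 -12; -0.15 0 0 70 0 0 -12"

```text
clock: 56.6
tcp_pos: [411.3, -107.8, 108.6]
tcp_rot: [[-0.0, 0.995, 0.101], [0.002, 0.101, -0.995], [-1.0, -0.0, -0.002]]
wrist_force: [0.2, 0.1, -0.1]
opening: 0.576
```

```bash
python3 -c "
from pk import *
from det import carriers
st()
s=snap('side');t=snap('top')
im=lambda s,r: cv2.resize(s['image'][r[1]:r[3],r[0]:r[2],::-1],(800,290),interpolation=cv2.INTER_CUBIC)
cv2.imwrite('pics/f1.png',np.vstack([im(t,(255,155,365,195)),im(s,(245,150,355,225))]))
cv2.imwrite('pics/f1f.png',t['image'][:,:,::-1])"
```

```text
t 56.6 tcp [ 411.3 -107.8  108.6] F [ 0.2  0.1 -0.1] op 0.576
```

View pics/f1.png

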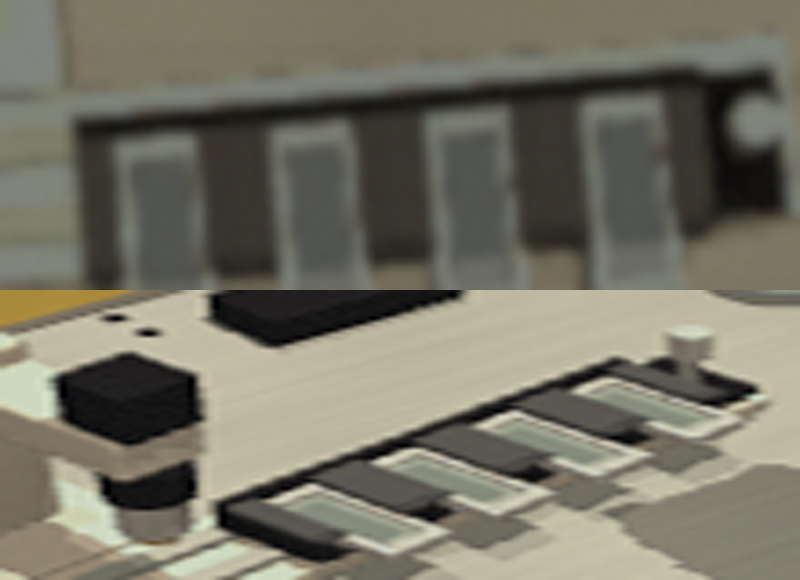

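View pics/f1f.png

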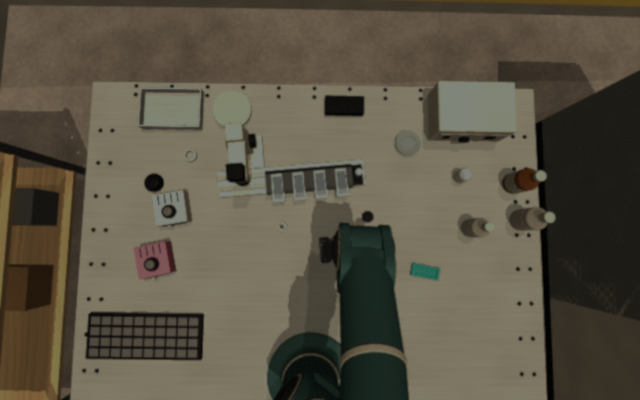

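All four are in slots. Check depths numerically.

```bash
cat > depth.py <<'E'
from pk import *
t=snap('top'); g=cv2.cvtColor(t['image'],cv2.COLOR_RGB2GRAY).astype(np.float32)
import sys
k=float(sys.argv[1]) if len(sys.argv)>1 else 0
for i in range(4):
  o=[]
  for dy in (-10,-5,0,5,10):
    xr=np.arange(-85,40,0.5); P=np.array([np.r_[K+ex*x+ey*(52+68*i+dy+k),46] for x in xr]); uv=w2px(t,P).astype(np.float32)
    p=cv2.GaussianBlur(cv2.remap(g,uv[:,:1],uv[:,1:],cv2.INTER_LINEAR),(1,5),1).ravel(); d=np.gradient(p)
    far=np.argmin(np.where((xr>5)&(xr<35),d,0)); near=np.argmax(np.where((xr>-80)&(xr<-55),d,0))
    o.append((float(xr[far]),float(xr[near])))
  print(i,o)
E
python3 depth.py
```

```text
0 [(23.0, -66.5), (23.5, -66.5), (24.5, -66.0), (24.5, -65.5), (24.5, -65.5)]
1 [(24.0, -67.0), (23.0, -67.0), (23.5, -75.5), (24.0, -75.0), (24.0, -75.0)]
2 [(25.0, -67.5), (22.5, -67.0), (23.0, -66.5), (24.0, -66.5), (24.0, -66.0)]
3 [(25.0, -67.5), (25.0, -68.0), (24.5, -67.0), (23.0, -66.5), (23.5, -66.0)]
```

Depths agree within a millimetre (far end ≈ +24, near end ≈ −67 in all four). Now the knob.

```bash
python3 -c "
from pk import *
plan([637,-141,150],-84.1)"
```

```text
tcp [ 409.5 -107.2  108. ] -> shift [-41.9 222.9  56.9] turn [-0.01 -0.11 -0.07] t 56.8 F [-0.9  0.6  0.7] q [ 0.64  0.23 -0.51  2.17  0.15  0.78 -1.43]
world x,y,z unit in tool axes: ex [ 0.001  1.    -0.   ] up [-1.     0.001 -0.002]
```

Request:
apply_moves:
  targets: "-0.3 -42 0 20 0 0 0; -0.3 -42 40 40 0 0 0; -0.3 -42 80 57 0 0 0; -0.3 -42 120 57 0 0 0; -0.3 -42 160 57 0 0 0; -0.3 -42 200 57 0 0 0; -0.3 -42 223 57 0 0 0; -0.3 -42 223 57 0 0 0"

```text
clock: 57.55
tcp_pos: [639.1, -140.1, 149.4]
tcp_rot: [[0.001, 0.995, 0.104], [0.004, 0.104, -0.995], [-1.0, 0.001, -0.003]]
wrist_force: [1.0, 0.1, 0.3]
opening: 0.645
```

Request:
apply_moves:
  targets: "-0.3 20 0 0 0 0 0; -0.3 40 0 0 0 0 0; -0.3 40 0 0 0 0 0"

```text
clock: 57.85
tcp_pos: [635.1, -141.5, 107.8]
tcp_rot: [[-0.003, 0.995, 0.102], [0.003, 0.102, -0.995], [-1.0, -0.003, -0.003]]
wrist_force: [0.1, -0.4, -0.1]
opening: 0.648
```

```bash
python3 -c "
from pk import *
plan([637,-141,69],-84.1)
s=snap('side');cv2.imwrite('pics/f2.png',cv2.resize(s['image'][110:230,250:430,::-1],(600,400),interpolation=cv2.INTER_CUBIC))"
```

```text
tcp [ 635.1 -141.5  107.8] -> shift [38.8  2.  -0.2] turn [-0.05 -0.18  0.18] t 57.9 F [ 0.1 -0.4 -0.1] q [ 0.49  0.6  -0.45  1.61  0.29  1.   -1.52]
world x,y,z unit in tool axes: ex [-0.003  1.    -0.001] up [-1.    -0.003 -0.003]
```

View pics/f2.png

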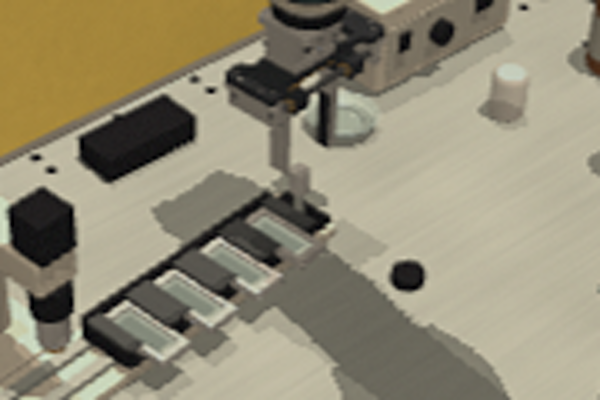

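Fingers open either side of the knob. Lower and close.

Request:
apply_moves:
  targets: "-0.3 20 0 0 0 0 0; -0.3 38 1 0 0 0 0; -0.3 38 1 0 0 0 0; 0.3 38 1 0 0 0 0; 1 38 1 0 0 0 0; 1 38 1 0 0 0 0; 1 38 1 0 0 0 0; 1 38 1 0 0 0 0"

```text
clock: 58.7
tcp_pos: [638.5, -141.8, 71.9]
tcp_rot: [[-0.0, 0.995, 0.101], [0.002, 0.101, -0.995], [-1.0, 0.0, -0.002]]
wrist_force: [0.7, 0.7, 0.5]
opening: 0.256
```

Request:
apply_moves:
  targets: "1 0 0 0 0 0 0; 1 0 0 0 0 0 0; 1 0 0 0 0 0 0; 1 0 0 0 0 0 0"

```text
clock: 59.1
tcp_pos: [638.4, -140.9, 71.8]
tcp_rot: [[-0.001, 0.995, 0.102], [0.002, 0.102, -0.995], [-1.0, -0.0, -0.002]]
wrist_force: [-2.0, 6.1, 4.7]
opening: 0.228
```

Request:
apply_moves:
  targets: "1 0 0 -3 0 0 0; 1 0 0 -7 0 0 0; 1 0 0 -12 0 0 0; 1 0 0 -17 0 0 0; 1 0 0 -22 0 0 0; 1 0 0 -27 0 0 0; 1 0 0 -31 0 0 0; 1 0 0 -33 0 0 0"

```text
clock: 59.9
tcp_pos: [635.1, -108.1, 71.8]
tcp_rot: [[-0.0, 0.995, 0.102], [0.002, 0.102, -0.995], [-1.0, -0.0, -0.002]]
wrist_force: [-1.0, -1.9, 5.4]
opening: 0.226
```

Request:
apply_moves:
  targets: "1 0 0 -3 0 0 0; 1 0 0 -8 0 0 0; 1 0 0 -13 0 0 0; 1 0 0 -18 0 0 0; 1 0 0 -23 0 0 0; 1 0 0 -28 0 0 0; 1 0 0 -33 0 0 0; 1 0 0 -36 0 0 0"

```text
clock: 60.7
tcp_pos: [631.4, -72.3, 71.7]
tcp_rot: [[-0.0, 0.995, 0.102], [0.002, 0.102, -0.995], [-1.0, -0.0, -0.002]]
wrist_force: [1.9, -1.4, 5.0]
opening: 0.23
```

```bash
python3 -c "
from pk import *
s=st(); print(local(*s['tcp_pos'][:2]))
s=snap('side');t=snap('top')
im=lambda s,r: cv2.resize(s['image'][r[1]:r[3],r[0]:r[2],::-1],(400,300),interpolation=cv2.INTER_CUBIC)
cv2.imwrite('pics/f3.png',np.hstack([im(t,(210,140,330,230)),im(s,(220,140,360,245))]))"
```

```text
t 60.7 tcp [631.4 -72.3  71.7] F [ 1.9 -1.4  5. ] op 0.23
(np.float64(1.497274782965496), np.float64(68.88108870140118))
```

View pics/f3.png

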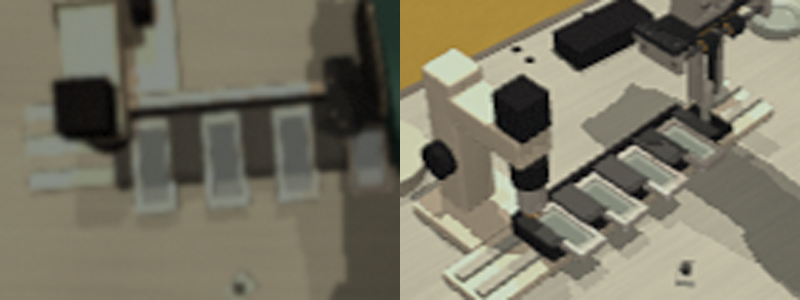

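Stage travels fine, carriers stay home. Continue.

Request:
apply_moves:
  targets: "1 0 0 -3 0 0 0; 1 0 0 -8 0 0 0; 1 0 0 -13 0 0 0; 1 0 0 -18 0 0 0; 1 0 0 -23 0 0 0; 1 0 0 -28 0 0 0; 1 0 0 -33 0 0 0; 1 0 0 -36 0 0 0"

```text
clock: 61.6
tcp_pos: [627.8, -36.6, 71.8]
tcp_rot: [[-0.0, 0.995, 0.102], [0.002, 0.102, -0.995], [-1.0, -0.0, -0.002]]
wrist_force: [2.9, -2.1, 4.7]
opening: 0.228
```

Request:
apply_moves:
  targets: "1 0 0 -3 0 0 0; 1 0 0 -7 0 0 0; 1 0 0 -12 0 0 0; 1 0 0 -17 0 0 0; 1 0 0 -22 0 0 0; 1 0 0 -26 0 0 0; 1 0 0 -28 0 0 0; 1 0 0 -28 0 0 0"

```text
clock: 62.4
tcp_pos: [624.9, -8.4, 71.8]
tcp_rot: [[-0.0, 0.995, 0.102], [0.002, 0.102, -0.995], [-1.0, -0.0, -0.002]]
wrist_force: [4.0, 2.5, 2.4]
opening: 0.227
```

Request:
apply_moves:
  targets: "1 0 0 -3 0 0 0; 1 0 0 -6 0 0 0; 1 0 0 -9 0 0 0; 1 0 0 -12 0 0 0; 1 0 0 -12 0 0 0"

```text
clock: 62.9
tcp_pos: [624.2, -1.4, 71.8]
tcp_rot: [[0.0, 0.995, 0.099], [-0.003, 0.099, -0.995], [-1.0, -0.0, 0.003]]
wrist_force: [7.4, -18.5, 2.5]
opening: 0.227
```

End stop reached (140 mm). Relax, release, retreat.

Request:
apply_moves:
  targets: "1 0 0 4 0 0 0; 1 0 0 4 0 0 0; 0 0 0 4 0 0 0; -0.2 0 0 4 0 0 0; -0.2 0 0 4 0 0 0; -0.2 0 0 4 0 0 0; -0.2 0 0 4 0 0 0"

```text
clock: 63.6
tcp_pos: [623.9, -1.4, 71.6]
tcp_rot: [[-0.001, 0.995, 0.102], [0.002, 0.102, -0.995], [-1.0, -0.001, -0.002]]
wrist_force: [-0.1, -0.4, -0.3]
opening: 0.588
```

Request:
apply_moves:
  targets: "-0.2 -40 0 0 0 0 0; -0.2 -80 0 0 0 0 0; -0.2 -100 -45 0 0 0 0; -0.2 -100 -90 0 0 0 0; -0.2 -100 -140 0 0 0 0; 1 -100 -190 0 0 0 0; 1 -100 -190 0 0 0 0; 1 -100 -190 0 0 0 0"

```text
clock: 64.4
tcp_pos: [434.9, -21.3, 172.5]
tcp_rot: [[0.001, 0.995, 0.101], [0.0, 0.101, -0.995], [-1.0, 0.001, -0.0]]
wrist_force: [0.6, 0.4, 0.4]
opening: 0.378
```

```bash
python3 depth.py 140; python3 -c "
from pk import *
st()
s=snap('side');t=snap('top')
im=lambda s,r: cv2.resize(s['image'][r[1]:r[3],r[0]:r[2],::-1],(400,300),interpolation=cv2.INTER_CUBIC)
cv2.imwrite('pics/f4.png',np.hstack([im(t,(130,140,330,290)),im(s,(180,150,380,300))]))
im=cv2.resize(t['image'][180:290,130:230,::-1],None,fx=5,fy=5,interpolation=cv2.INTER_CUBIC); cv2.imwrite('pics/f5.png',cv2.convertScaleAbs(im,alpha=1.4))
im=cv2.resize(s['image'][245:350,180:280,::-1],None,fx=5,fy=5,interpolation=cv2.INTER_CUBIC); cv2.imwrite('pics/f6.png',cv2.convertScaleAbs(im,alpha=1.4))
"
```

```text
0 [(25.5, -67.0), (23.0, -67.0), (23.5, -66.5), (24.0, -66.0), (24.0, -67.0)]
1 [(25.0, -67.0), (25.5, -67.0), (23.0, -67.0), (23.5, -66.5), (24.5, -66.0)]
2 [(24.0, -68.0), (25.0, -67.5), (25.5, -67.0), (25.0, -66.5), (23.0, -66.5)]
3 [(5.5, -67.5), (9.0, -67.5), (9.0, -67.5), (9.5, -66.5), (10.5, -66.5)]
t 64.45 tcp [435.8 -21.  172.4] F [ 0.4 -0.2 -0.9] op 0.339
```

View pics/f4.png

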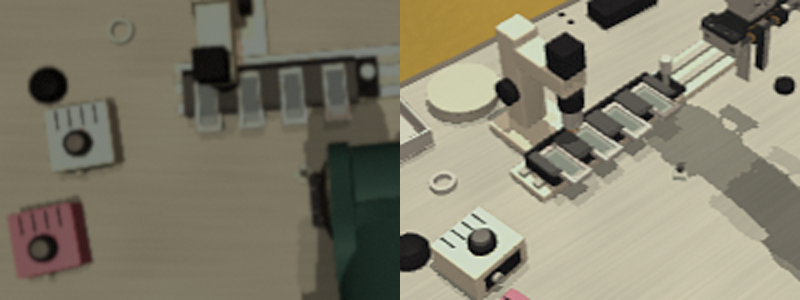

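View pics/f5.png

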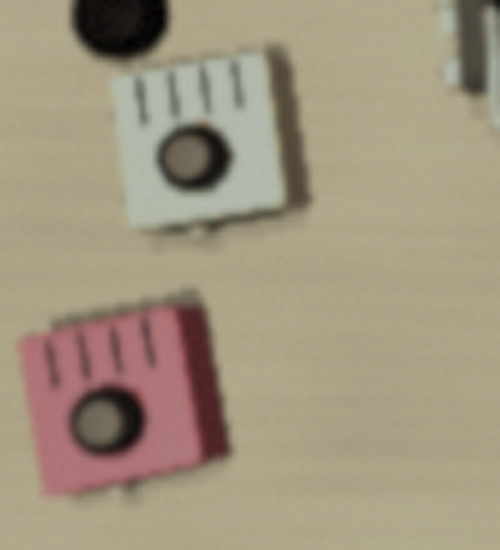

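View pics/f6.png

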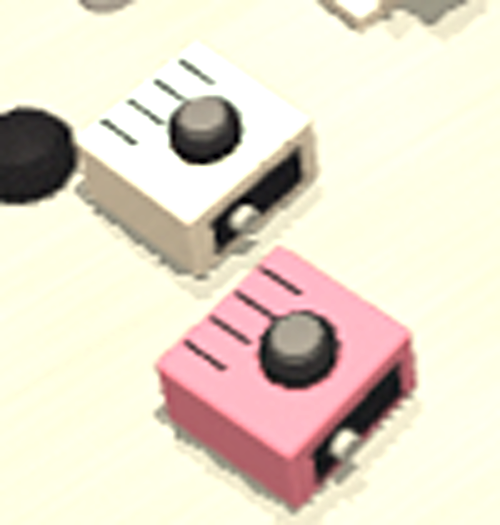

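```bash
python3 -c "
from pk import *
t=snap('top');s=snap('side')
b=tri(t,(167,211),s,(220.4,268.2)); print(b.round(1), px2w(t,[(167,211)],b[2])[0].round(1), px2w(s,[(220.4,268.2)],72)[0].round(1), px2w(t,[(167,211)],72)[0].round(1))
plan([b[0],b[1],160],-84.1)"
```

```text
[506.7 444.6  73.6] [507.3 445.1  73.6] [507.2 443.6  72. ] [507.4 445.7  72. ]
tcp [435.8 -20.6 171.7] -> shift [  12.8  117.9 -455.4] turn [-0.06 -0.14  0.03] t 64.7 F [-0.5  1.2 -0.5] q [ 0.49  0.15 -0.55  2.08  0.09  0.94 -1.58]
world x,y,z unit in tool axes: ex [-0.001  1.    -0.001] up [-1.    -0.001 -0.003]
```

Request:
apply_moves:
  targets: "1 0 0 -45 0 0 0; 1 0 0 -90 0 0 0; 1 0 5 -140 0 0 0; 1 0 10 -185 0 0 0; 1 0 15 -230 0 0 0; 1 0 20 -275 0 0 0; 1 0 35 -320 0 0 0; 1 0 50 -365 0 0 0"

```text
clock: 65.45
tcp_pos: [448.1, 349.6, 172.0]
tcp_rot: [[-0.001, 0.995, 0.101], [0.002, 0.101, -0.995], [-1.0, -0.001, -0.002]]
wrist_force: [0.7, -0.9, 1.2]
opening: 0.002
```

Request:
apply_moves:
  targets: "1 0 20 -35 0 0 0; 1 0 45 -70 0 0 0; 1 10 65 -90 0 0 0; 1 10 65 -90 0 0 0; 1 10 65 -90 0 0 0"

```text
clock: 65.95
tcp_pos: [502.9, 443.9, 161.3]
tcp_rot: [[-0.003, 0.995, 0.102], [0.001, 0.102, -0.995], [-1.0, -0.002, -0.001]]
wrist_force: [-0.1, 0.3, -0.3]
opening: 0.005
```

```bash
python3 -c "
from pk import *
plan([507,444.8,85],-84.1)"
```

```text
tcp [502.9 443.9 161.3] -> shift [76.3  4.3 -0.4] turn [-0.05 -0.08  0.14] t 66.0 F [-0.1  0.3 -0.3] q [-0.32  0.63 -0.67  1.51  0.41  1.14 -2.53]
world x,y,z unit in tool axes: ex [-0.002  1.    -0.001] up [-1.    -0.002 -0.001]
```

Request:
apply_moves:
  targets: "1 35 3 0 0 0 0; 1 60 4 0 0 0 0; 1 76 4 0 0 0 0; 1 76 4 0 0 0 0; 1 76 4 0 0 0 0"

```text
clock: 66.45
tcp_pos: [507.5, 444.2, 87.6]
tcp_rot: [[-0.0, 0.995, 0.101], [0.002, 0.101, -0.995], [-1.0, 0.0, -0.002]]
wrist_force: [-0.5, 0.5, -0.0]
opening: 0.004
```

```bash
python3 -c "
from pk import *
plan([507,444.8,73],-84.1)
s=snap('side');t=snap('top')
cv2.imwrite('pics/g1.png',cv2.resize(s['image'][210:310,170:290,::-1],(600,500),interpolation=cv2.INTER_CUBIC))"
```

```text
tcp [507.5 444.2  87.6] -> shift [14.6 -0.4 -0.6] turn [-0.08 -0.13 -0.01] t 66.5 F [-0.5  0.5 -0. ] q [-0.34  0.71 -0.63  1.56  0.46  1.03 -2.57]
world x,y,z unit in tool axes: ex [ 0.     1.    -0.001] up [-1.     0.    -0.002]
```

View pics/g1.png

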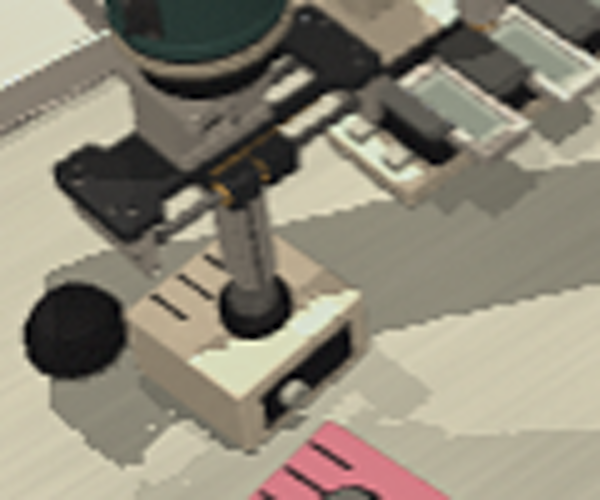

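Closed fingers are over the white controller's button. Press gradually.

Request:
apply_moves:
  targets: "1 6 0 0 0 0 0; 1 11 0 0 0 0 0; 1 14 0 0 0 0 0; 1 16 0 0 0 0 0; 1 16 0 0 0 0 0"

```text
clock: 67.05
tcp_pos: [507.9, 444.5, 73.5]
tcp_rot: [[0.002, 0.995, 0.101], [0.002, 0.101, -0.995], [-1.0, 0.002, -0.002]]
wrist_force: [-8.6, -11.0, 39.4]
opening: 0.002
```

Request:
apply_moves:
  targets: "1 1.5 0 0 0 0 0; 1 3 0 0 0 0 0; 1 4.5 0 0 0 0 0; 1 4.5 0 0 0 0 0"

```text
clock: 67.45
tcp_pos: [508.2, 444.9, 72.4]
tcp_rot: [[0.004, 0.995, 0.101], [0.002, 0.101, -0.995], [-1.0, 0.004, -0.002]]
wrist_force: [-22.2, -26.1, 86.5]
opening: 0.007
```

Request:
apply_moves:
  targets: "1 -4 0 0 0 0 0; 1 -5.5 0 0 0 0 0; 1 -5.5 0 0 0 0 0"

```text
clock: 67.75
tcp_pos: [507.9, 444.5, 73.8]
tcp_rot: [[0.001, 0.995, 0.101], [0.002, 0.101, -0.995], [-1.0, 0.002, -0.002]]
wrist_force: [-6.0, -7.6, 29.5]
opening: 0.005
```

Request:
apply_moves:
  targets: "1 -1 0 0 0 0 0; 1 -1 0 0 0 0 0; 1 -1 0 0 0 0 0"

```text
clock: 68.05
tcp_pos: [507.8, 444.4, 74.0]
tcp_rot: [[0.001, 0.995, 0.101], [0.002, 0.101, -0.995], [-1.0, 0.001, -0.002]]
wrist_force: [-3.0, -4.6, 18.7]
opening: 0.003
```

Request:
apply_moves:
  targets: "1 -2 0 0 0 0 0; 1 -2 0 0 0 0 0; 1 -2 0 0 0 0 0"

```text
clock: 68.35
tcp_pos: [507.6, 444.3, 74.8]
tcp_rot: [[0.0, 0.995, 0.101], [0.002, 0.101, -0.995], [-1.0, 0.0, -0.002]]
wrist_force: [2.2, 1.9, 2.7]
opening: 0.004
```

Request:
apply_moves:
  targets: "1 -2 0 0 0 0 0; 1 -2 0 0 0 0 0; 1 -2 0 0 0 0 0"

```text
clock: 68.65
tcp_pos: [507.3, 444.0, 76.6]
tcp_rot: [[-0.001, 0.995, 0.101], [0.002, 0.101, -0.995], [-1.0, -0.0, -0.002]]
wrist_force: [2.2, 1.4, 2.2]
opening: 0.003
```

Request:
apply_moves:
  targets: "1 -3 0 0 0 0 0; 1 -3 0 0 0 0 0; 1 -3 0 0 0 0 0"

```text
clock: 68.95
tcp_pos: [507.1, 443.8, 79.5]
tcp_rot: [[-0.001, 0.995, 0.101], [0.001, 0.101, -0.995], [-1.0, -0.001, -0.001]]
wrist_force: [0.7, -0.0, 1.7]
opening: 0.009
```

Spring force (≈2–3 N) over 74–80 mm confirms the button was bottomed and released. Retreat.

Request:
apply_moves:
  targets: "1 -20 0 0 0 0 0; 1 -60 0 0 0 0 0; 1 -100 0 0 0 0 0; 1 -130 0 0 0 0 0; 1 -130 -40 0 0 0 0; 1 -130 -80 0 0 0 0; 1 -130 -80 0 0 0 0; 1 -130 -80 0 0 0 0"

```text
clock: 69.75
tcp_pos: [427.4, 435.5, 209.8]
tcp_rot: [[-0.0, 0.995, 0.102], [0.001, 0.102, -0.995], [-1.0, 0.0, -0.001]]
wrist_force: [-0.3, 0.2, -0.1]
opening: -0.0
```

```bash
python3 depth.py 140; python3 -c "
from pk import *
st()
s=snap('side','h2.png');t=snap('top','h1.png')"
```

```text
0 [(25.5, -67.0), (23.0, -67.0), (23.5, -66.5), (24.0, -66.0), (24.0, -65.5)]
1 [(25.0, -67.0), (25.5, -67.0), (23.0, -67.0), (23.5, -66.0), (24.5, -66.0)]
2 [(24.0, -67.5), (25.0, -67.5), (25.5, -67.0), (22.5, -66.5), (23.0, -66.5)]
3 [(6.0, -68.0), (8.5, -67.5), (9.0, -67.5), (9.5, -66.5), (13.5, -66.5)]
t 69.8 tcp [428.2 435.3 209.6] F [-0.   0.1 -0.7] op 0.003
```

View pics/h1.png

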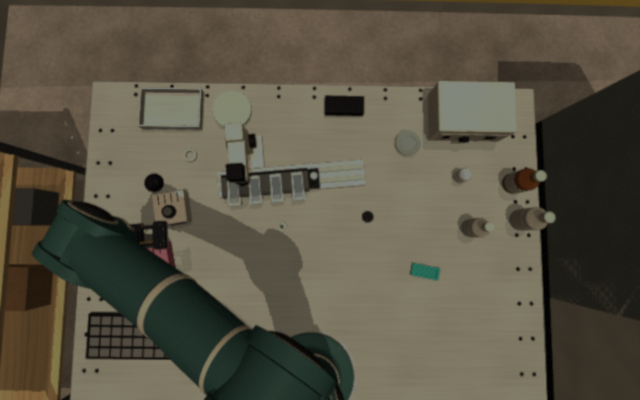

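View pics/h2.png

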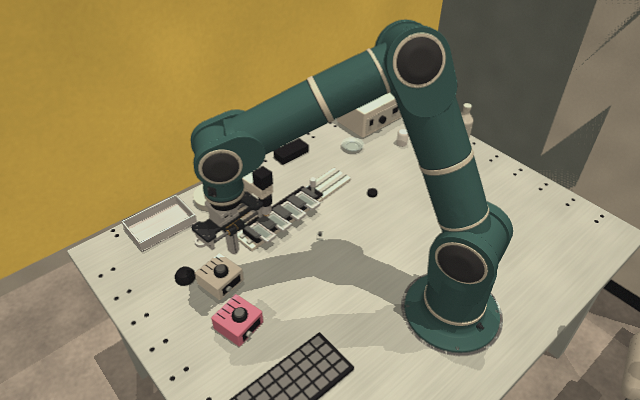

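The top view shows the stage in with its knob at (314,175) and four carriers seated at x≈234–298. The robot is clear and the other things are in place.

```bash
python3 -c "
from h import *
st(); print(manip.close_job())"
```

```text
t 69.9 tcp [428.6 435.4 209.3] F [ 0.1 -0.7 -0.6] op 0.004
the job is handed in; nothing more can be done
None
```

I drew the stage out to its loading stop and slid all four carriers home, one in each of slots 0 to 3. I then ran the stage 140 mm in to its end stop, pressed the white controller's capture button, backed the arm clear and handed the job in at about 70 s.

**Final checks:**
- **Carriers:** in the last top view the near ends of all four line up within about 1 mm, at the fully-home depth. The far end of the carrier in slot 3 was hidden by the camera head, but before the stage was run in it matched the others.
- **Stage:** it stopped against its end stop after 140 mm of travel, and the carriers did not shift.
- **Button:** it bottomed at about 74 mm and pushed back at 2–3 N as I lifted off. I took this as sprung back up and did not check it separately in a picture.
- **Other things on the bench:** the ones in view stood where they started. I compared them by eye, not by measurement.

**What went less well:**
- The first carrier wedged about 10 mm short in slot 0. Pushing on it reached about 52 N at the wrist before I regripped it level and slid it home.
- For slot 3 I set the carrier down and regripped it with the tool leaned 12°, because a vertical tool would have come within a few millimetres of the camera head. That brought one wrist joint right to its lower limit for a moment at 18° lean, so I reduced the angle.
- The button press peaked at 87 N at the wrist, more than it needed but under the 120 N limit. The rules also set a 40 N limit for the arm or gripper body. I assumed it does not cover the fingertips, but could not confirm that.

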